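# Clear the mat, lay the gift cartons flat and close the dust cover with the hook pole

### The arm

A 6-joint arm with a two-finger parallel gripper is mounted at the origin on a cart in front of the work surface, level with it; the furniture and walls round the work are solid. World frame = base frame: x ahead of the robot, y to its left, z up, the work surface at z = 0. Lengths are in mm, angles in rad, forces in N, time in s.
With the tool pointing down it reaches from about 400 to 925 mm from the base axis. Payload 12.5 kg.
Tool frame: the origin (TCP) lies between the finger pads; the fingertips stand 14 mm ahead of it and the grasp point (between the pads) lies 5 mm behind it; x points along the fingers, y is the direction in which the jaws open and shut, and the axes are right-handed (so a half turn about x gives the same grasp; the last joint's range is limited). The gripper opens to 95 mm and grips with 3 to 60 N. Pads are 20 mm wide; open, the fingers measure 119 mm over their backs; the gripper's body (75 mm by 180 mm) begins 59 mm behind the grasp point.
Start: joints at [-1.406, 0.491, 1.559, -0, 1.092, -0.106], TCP at [167.211, -602.234, 228.661] pointing down, gripper open.
Joint ranges: [-3.1, 3.1], [-0.84, 2.19], [0.05, 2.79], [-1.13, 4.28], [0.06, 2.93], [-2.69, 2.69]. Speed limits (rad/s): [2.22, 2.22, 2.79, 3.14, 3.14, 3.14].

### API

Orientations are given as [roll, pitch, yaw] about the fixed x, y, z axes, in that order (R = Rz(yaw) Ry(pitch) Rx(roll)).
In Python, from cell import env, cams gives the robot as it stands.
- The arm moves only by the tool carry_out, never from a script. Its arguments are lists of equal length, an entry for each row: "grip": the closure, from -1 (fully open) to 1 (shut); "linear": the shift along the tool's x, y, z scaled (see below), a list of three; "turn": the turn about the tool's x scaled (see below). In form: {"grip": [grip, ...], "linear": [[tx, ty, tz], ...], "turn": [turn, ...]}. A call has 1 to 5 rows; each row shifts and turns the commanded pose from where the row before left it, along the tool's axes as they then stand; what a row does not reach is not made up. The controller multiplies each number of a shift by 0.5 m and each number of a turn by 180 degrees. A row lasts 1/10 s, in which the tool goes at most 50 mm and 8.59 degrees, less where a joint would pass 70% of its speed; a pose out of reach is approached as far as the arm can. A call with a number of a shift or a turn outside -1 to 1 is refused whole. A call with a gripper value outside its range is refused whole. The fingers move at their own pace and stop on an object; the grip force is fixed at half the most. Time passes only in rows, so rows that do not move let the fingers close. It gives the time, the measured TCP pose, the force and the opening at its end, in the units of the state.
- env.state(): the state, without advancing time (a new reading comes with each control period).
- cams.read_camera(name): name is "scene" or "side" or "wrist"; returns the picture (400x640x3 uint8, blue, green, red); there is no depth.
- cams.camera_info(name): a dict with "fx", "fy", "cx", "cy" (pixels), "view" (4x4, takes a point from world to camera coordinates). Camera axes: x right, y down, z forward; pixel columns grow to the right and rows downward; lengths in mm; the calibration is good to about 2 mm. A picture is of the moment at which its call begins: read the wrist's pose just before it. camera_info takes no time and is no camera call; for the wrist camera it gives the pose at the moment of the call.
- env.job_done(): hands the job in, once; it reports no verdict.
The state is a dict: "t": time; "joints": joint angles; "qvel": joint speeds; "tau": joint torques, N m; "eef_pos": TCP position; "tcp_rot": TCP orientation; "ft_force": force on the tool from outside, world axes, zero at the start; "moment": the same for the moment, N m; "opening": opening from 0.0 (shut) to 1.0 (fully open).
Only numpy, scipy, OpenCV 4.12 (cv2) and the standard library are available. Lean on these libraries where they do the work, as an engineer would, in place of code of your own. Each camera call takes 0.05 s, during which the arm holds its last target. There are 200 camera calls.

### The job

Things on the grey mat stand too tall for the raised clear dust cover. Lift the tin off and stand it upright on the round cork coaster, and push each of the gift cartons over so that it lies flat on a broad face on the mat, under the cover. Then take the hook pole out of its holder, put its hook through the ring eye on the cover's edge and swing the cover fully shut with it, without slamming it and never touching the cover with the hand. Finally stand the pole upright in its holder again, and leave everything else where it is.

Things in the scene. Friction and masses are not known exactly. Their poses are not given: they have to be found in the camera images.
- mat_center (a point): centre of the grey mat on the table, at table height. The mat is 250 mm (its x) by 200 mm (its y), paper thin; the cover's hinge runs along x at y = -95 mm from here, 65 mm above the table. x and y level, z up; y points roughly towards the robot. Cartons and tin stand in a row along x, at y = 45 to 65 mm. Just behind the cover (world x over 0.60 m, y under 0.06 m) stands a solid raised tier with a flower pot, up to 0.38 m high: pass in front of it.
- cover (a joint): angle of the clear dust cover, a panel 250 mm wide (x) and 160 mm deep, 4 mm thick, white-edged, with a brass ring eye on the middle of its free edge. 0 = shut (level, reaching from the hinge towards the mat's +y, 65 mm above the table), about 1.45 = raised nearly upright as at the start, 1.52 = stop. A friction hinge: it stays where it is left; about 1 to 2 N at the eye move it. The tin and standing cartons are in its way, lying ones are not.
- cover_axis (a point): middle of the cover's hinge line, 65 mm above the table; the hinge runs along this point's x, parallel to the mat's x; the two hinge posts stand 132 mm to either side
- cover_eye (a point): centre of the brass ring eye, 179 mm from the hinge line (about 240 mm high while the cover is raised). The ring's hole is 29 mm wide, its bar 5.6 mm thick, and the hole's axis is this point's x, parallel to the hinge, so a hook enters it sideways along the mat's x, from either side, and turns freely in it
- carton_0_center (a point): centre of a slim upright gift carton of card with a tan band and a dark ribbon: 38 mm wide (its x), 26 mm thick (its y), 100 mm tall (its z, up while it stands), 0.11 kg. It stands on the grey mat with its broad faces across the mat's y. Lying flat, its centre is 13 mm high. May be absent.
- carton_1_center (a point): centre of a slim upright gift carton of card with a green band and a dark ribbon: 38 mm wide (its x), 26 mm thick (its y), 100 mm tall (its z, up while it stands), 0.11 kg. It stands on the grey mat with its broad faces across the mat's y. Lying flat, its centre is 13 mm high. May be absent.
- carton_2_center (a point): centre of a slim upright gift carton of card with a mauve band and a dark ribbon: 38 mm wide (its x), 26 mm thick (its y), 100 mm tall (its z, up while it stands), 0.11 kg. It stands on the grey mat with its broad faces across the mat's y. Lying flat, its centre is 13 mm high. May be absent.
- pole_grip (a point): grip point of the hook pole, on its axis. The pole is 205 mm long and stands upright in the holder, hook end down: a wooden handle 24 x 24 mm square, 80 mm long, at the top (this point is 30 mm below the top end), then a steel rod 10 mm thick, then a hook at the foot: the rod bends at a right angle into a pin. z runs up the pole; x is the direction in which the pin points. 0.13 kg.
- pole_hook (a point): middle of the hook's pin: 171 mm below the grip point along the pole and 18 mm from the pole's axis along the pole's x. The pin is a flat bar 8 mm thick and 16 mm wide, level while the pole is upright, that ends 41 mm from the axis (6 mm behind the axis at its other end); its flat underside is the pole's foot, 4 mm below the pin's middle.
- holder_mouth (a point): centre of the mouth of the pole holder, an open grey rectangular cup fixed to the table: mouth 90 mm above the table, inside 68 mm (its x) by 28 mm (its y), inner floor 6 mm above the table. The pole stands in it foot down with the pin along the holder's x (either way) and the pin's middle under the mouth's centre.
- tin_center (a point): centre of a round tin, 58 mm across and 72 mm tall, 0.18 kg, that stands upright on the mat in the row with the cartons (its neighbours may be 8 mm away along the mat's x; both its sides along the mat's y are free). It is too tall for the cover. z is its axis.
- coaster_top (a point): centre of a round cork coaster, 84 mm across, paper thin and fixed on the table, at table height: where the tin belongs. The raised tier (0.22 to 0.25 m high) overhangs from world y = 0.06 m to the right of it; a bin and a ribbon reel in front of it are up to 0.12 m high
- bar_a: bystander: wrapped bar 57 x 101 x 25 mm, origin under its centre, long side along its y
Not all that is in view belongs to the job. What is shaped like the part that bears pole_grip but yellow is not meant.

How it is judged (in metres and radians):
On the way, in this order (a step that is already met when the one before it is completed fails the run):
1. the tin stands on the coaster and every carton lies flat on a broad face on the mat while the cover is still raised (height (world z) of each of carton_0_center, carton_1_center, carton_2_center below 0.019 m and x of carton_0_center in the frame of mat_center between -0.135 and 0.135 m and y of carton_0_center in the frame of mat_center between -0.08 and 0.07 m and x of carton_1_center in the frame of mat_center between -0.135 and 0.135 m and y of carton_1_center in the frame of mat_center between -0.08 and 0.07 m and x of carton_2_center in the frame of mat_center between -0.135 and 0.135 m and y of carton_2_center in the frame of mat_center between -0.08 and 0.07 m and horizontal distance between tin_center and coaster_top below 0.028 m and angle between tin_center's own z axis and vertical below 0.1 rad and height (world z) of tin_center below 0.042 m and value of joint cover above 1 rad), for 0.2 s.
2. the pole's hook is through the ring eye of the raised cover (distance between pole_hook and cover_eye below 0.024 m and value of joint cover above 1 rad), for 0.1 s.
3. the cover is half shut with the hook still in the eye (distance between pole_hook and cover_eye below 0.024 m and value of joint cover between 0.15 and 0.75 rad), for 0.05 s.
4. the cover is fully shut (value of joint cover below 0.07 rad), for 0.2 s.
At the end, for the whole second after the job is handed in: The tin is upright within 28 mm of the coaster centre; each carton lies flat (centre under 19 mm high), centre on the mat (135 mm in x, -80 to +70 mm in y from its centre); the cover is shut to 0.07 rad; the pole stands at rest, hook down in the holder, within 0.3 rad of upright (height (world z) of each of carton_0_center, carton_1_center, carton_2_center below 0.019 m and x of carton_0_center in the frame of mat_center between -0.135 and 0.135 m and y of carton_0_center in the frame of mat_center between -0.08 and 0.07 m and x of carton_1_center in the frame of mat_center between -0.135 and 0.135 m and y of carton_1_center in the frame of mat_center between -0.08 and 0.07 m and x of carton_2_center in the frame of mat_center between -0.135 and 0.135 m and y of carton_2_center in the frame of mat_center between -0.08 and 0.07 m and horizontal distance between tin_center and coaster_top below 0.028 m and angle between tin_center's own z axis and vertical below 0.1 rad and height (world z) of tin_center below 0.042 m and value of joint cover below 0.07 rad and horizontal distance between pole_hook and holder_mouth below 0.03 m and height (world z) of pole_hook below 0.025 m and angle between pole_grip's own z axis and vertical below 0.3 rad and linear speed of pole below 0.03 m/s); the robot touches nothing.
It fails at once if the hand or arm touches the cover (contact force between any of the fingers, the arm and cover above 1 N).
It fails at once if the cover is slammed (falls faster than 2.5 rad/s) (velocity of joint cover below -2.5 rad/s).
It fails at once if a bystander is moved more than 40 mm (distance of bar_a from where it was at the start of the episode above 0.04 m).
Of carton_0, carton_1, carton_2 only 2 to 3 are there at a start; the rules pass over those that are not, and their reading is None.
At some moment in a run one of tin may be knocked a few centimetres aside while the robot is not near it.
It also fails if it takes over 210 s, if anything falls off the work surface, if the arm or the gripper's body presses on something with over 40 N, if the wrist force passes 120 N, or if a joint passes its speed limit or range.

## Working session

There is one attempt and no reset: what is moved stays moved. The work goes in short steps, Python scripts to look and compute and a tool call to move; the robot and the scene stay as the last step left them, time stands still between calls to the robot, and variables do not carry over. Pictures are saved under pics/ and viewed, about 12 in all and at most 16, crops included, and the job is handed in when it is done.

Besides the shell and the picture viewer there is one more tool, called after "Emit:" as name([rows], argument=value, ...), one row to a line, values as JSON. carry_out: Moves the arm, as the interface text tells. Shifts and turns lie within -1 to 1; 1 stands for 0.5 m of shift or 180 degrees of turn. Its arguments: {"type":"object","properties":{"grip":{"type":"array"},"linear":{"type":"array"},"turn":{"type":"array"}},"required":["grip","linear","turn"]}

```bash
ls; mkdir -p pics
python3 - <<'E'
from cell import env,cams
import cv2,numpy as np
print(env.state())
for n in ["scene","side","wrist"]:
    im=cams.read_camera(n); cv2.imwrite(f"pics/{n}0.png",im)
    i=cams.camera_info(n); print(n,i["fx"],i["fy"],i["cx"],i["cy"],np.round(i["view"],3).tolist())
E
```

```text
pics
{'t': 0.0, 'joints': array([-1.40558112e+00,  4.91521247e-01,  1.55946758e+00, -1.24538251e-05,
        1.09166603e+00, -1.05604463e-01]), 'qvel': array([-1.04572875e-03, -1.44078625e-03, -2.67775430e-04,  5.14963651e-04,
        9.83663053e-04, -6.50014251e-05]), 'tau': array([-3.54926669e-05, -6.12634206e+01, -2.58174795e+01,  6.91998540e-02,
        4.82357258e-02, -8.87589317e-05]), 'eef_pos': array([ 167.17922701, -601.98720649,  228.07929076]), 'tcp_rot': array([-1.66600266,  1.56973406,  1.74641541]), 'ft_force': array([ 0.34728842, -0.21754524, -0.41416891]), 'moment': array([-0.01028517,  0.00766545, -0.00537561]), 'opening': 1.00095131976811}
scene 470.60892891933156 470.60892891933156 320.6999141142632 196.3413021777862 [[-0.824, -0.567, 0.013, 429.659], [-0.399, 0.563, -0.724, 278.485], [0.403, -0.602, -0.69, 1235.622], [0.0, 0.0, 0.0, 1.0]]
side 402.29519853742676 402.29519853742676 324.92487150878384 194.94765772023908 [[-0.999, 0.051, -0.011, 500.511], [0.042, 0.65, -0.758, 61.842], [-0.032, -0.758, -0.652, 1345.143], [0.0, 0.0, 0.0, 1.0]]
wrist 282.8195015369608 282.8195015369608 317.7381981547241 201.1952416937517 [[0.268, -0.963, -0.002, -624.267], [-0.928, -0.259, 0.268, -30.636], [-0.259, -0.071, -0.963, 391.823], [0.0, 0.0, 0.0, 1.0]]
```

View pics/scene0.png

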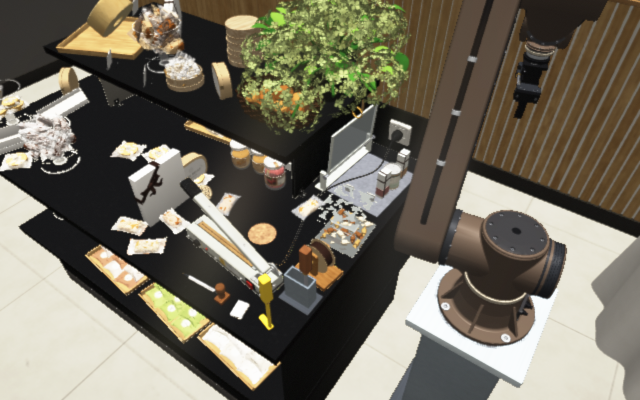

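View pics/side0.png

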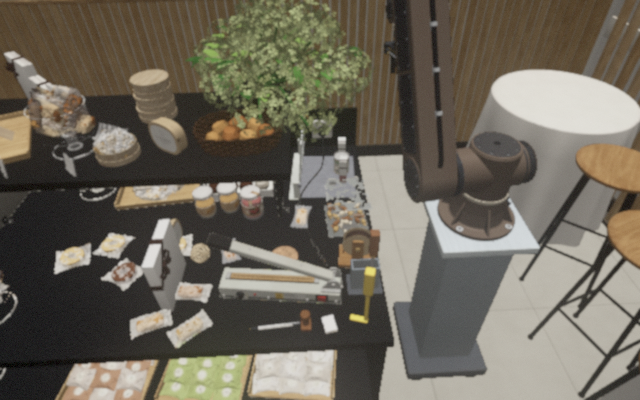

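The scene picture shows the raised cover at about (352,145), with the mat and its things around (375,180). The coaster is at (262,233), the grey holder at (300,288) with the wooden-handled pole in it at (305,260), and a yellow decoy at (266,300). I'll enlarge these.

Run:
```python
import cv2,numpy as np
s=cv2.imread("pics/scene0.png");d=cv2.imread("pics/side0.png")
a=cv2.resize(s[95:215,295:425],None,fx=6,fy=5,interpolation=cv2.INTER_CUBIC)
cv2.imwrite("pics/a.png",a)
b=cv2.resize(s[210:330,230:360],None,fx=3,fy=5)
b=cv2.resize(s[210:330,235:335],(400,480),interpolation=cv2.INTER_CUBIC)
c=cv2.resize(d[130:330,270:390],(360,600),interpolation=cv2.INTER_CUBIC)
o=np.zeros((600,780,3),np.uint8);o[:480,:400]=b;o[:,410:770]=c;cv2.imwrite("pics/b.png",o)
```

```text
(no output)
```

View pics/a.png

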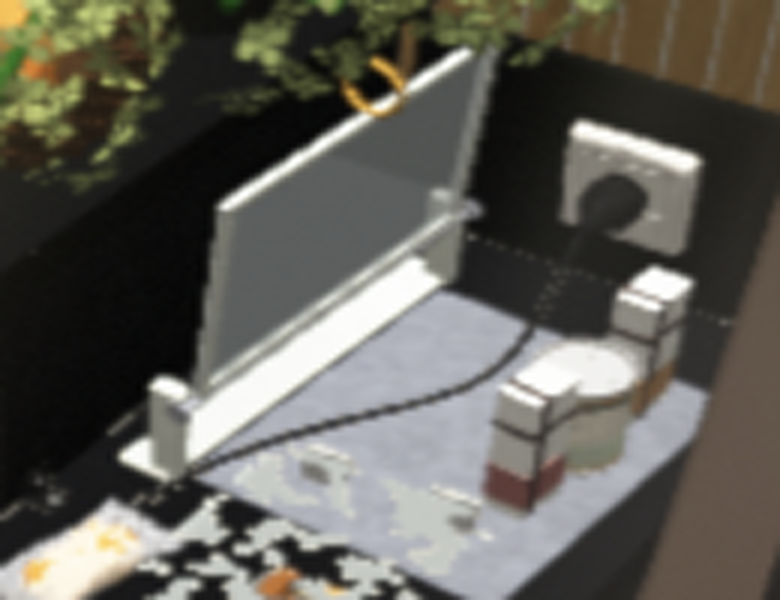

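View pics/b.png

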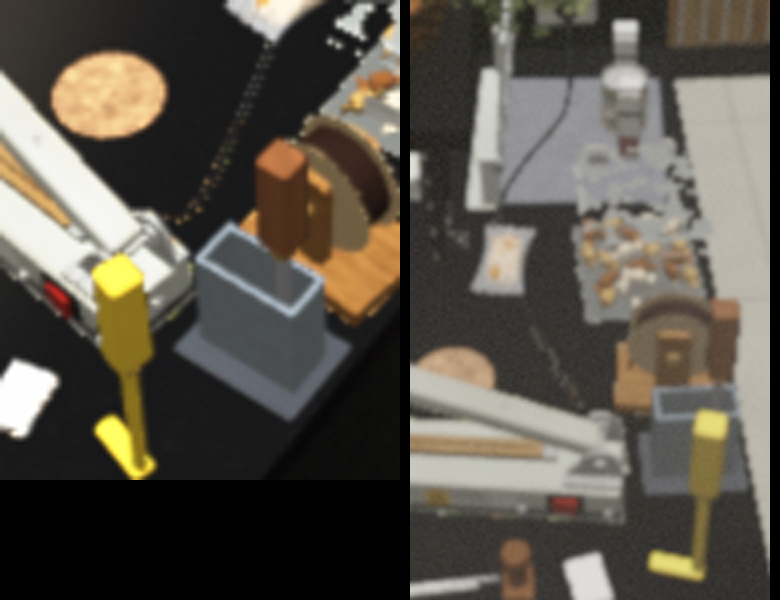

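```bash
cat > h.py <<'E'
import numpy as np,cv2
from cell import env,cams
def ray(n,p,info=None):
    i=info or cams.camera_info(n);V=np.array(i["view"]);R=V[:3,:3];c=-R.T@V[:3,3]
    d=R.T@np.array([(p[0]-i["cx"])/i["fx"],(p[1]-i["cy"])/i["fy"],1]);return c,d
def at(n,p,z,info=None):
    c,d=ray(n,p,info);return c+d*(z-c[2])/d[2]
def px(n,P,info=None):
    i=info or cams.camera_info(n);V=np.array(i["view"]);q=V[:3,:3]@P+V[:3,3]
    return np.array([i["fx"]*q[0]/q[2]+i["cx"],i["fy"]*q[1]/q[2]+i["cy"]])
E
python3 - <<'E'
from h import *
np.set_printoptions(precision=1,suppress=True)
A=lambda u,v:((u+.5)/6-.5+295,(v+.5)/5-.5+95)
B=lambda u,v:((u+.5)/4-.5+235,(v+.5)/4-.5+210)
C=lambda u,v:((u-410+.5)/3-.5+270,(v+.5)/3-.5+130)
def p(l,n,q,z): print(l,at(n,q,z)[:2])
S="scene"
p("mat right",S,A(708,395),0);p("mat back",S,A(445,292),0);p("mat left",S,A(195,478),0)
p("matside back-left?","side",C(508,76),0);p("mat side right","side",C(660,76),0);p("mat side left","side",C(505,202),0)
p("tin S",S,A(587,370),72);p("tin D","side",C(625,78),72)
p("c2 S",S,A(540,383),100);p("c0 S",S,A(655,285),100)
p("c0 D","side",C(627,27),100)
p("coaster",S,B(109,95),0);
h=[at(S,B(*q),90) for q in [(232,225),(196,258),(293,306),(323,278)]]
print(np.array(h),np.mean(h,0))
p("pole top",S,B(281,161),211)
p("eye",S,A(375,88),243)
p("postL",S,A(168,385),75);p("postR",S,A(443,195),75)
p("panel tl",S,A(222,207),225);p("panel tr",S,A(483,50),225)
E
```

```text
mat right [ 387.3 -358.5]
mat back [ 566.7 -369.3]
mat left [ 579.  -120.4]
matside back-left? [ 572.6 -378.1]
mat side right [ 370.1 -364.5]
mat side left [ 578.3 -121. ]
tin S [ 422.6 -261.4]
tin D [ 426.5 -261. ]
c2 S [ 423.4 -204.9]
c0 S [ 420.1 -327.5]
c0 D [ 418.6 -331.9]
coaster [631.9 148.6]
[[439.6 247.7  90. ]
 [442.4 281.5  90. ]
 [371.3 276.1  90. ]
 [368.3 248.3  90. ]] [405.4 263.4  90. ]
pole top [384.7 268.1]
eye [ 558.3 -244.2]
postL [ 595.4 -116.1]
postR [ 579.8 -377.2]
panel tl [ 567.4 -117.8]
panel tr [ 547.2 -339. ]
```

```bash
cat >> h.py <<'E'
from scipy.spatial.transform import Rotation as Ro
np.set_printoptions(precision=4,suppress=True)
def cur():
    s=env.state();return np.array(s["eef_pos"]),Ro.from_euler("xyz",s["tcp_rot"]).as_matrix(),s
def plan(tgt,jaw=None):
    """tgt world TCP; jaw = wanted angle (deg) of tool y in world xy"""
    p,R,s=cur();d=np.array(tgt)-p
    a=np.degrees(np.arctan2(R[1,1],R[0,1]));print("pos",p,"jawdeg %.2f"%a,"j6 %.2f"%s["joints"][5],"open %.3f"%s["opening"],"F",s["ft_force"],"t",s["t"])
    R2=R
    if jaw is not None:
        t=-((jaw-a+180)%360-180) # tool x is down -> sign
        print("turn total",t/180,"rows>=",abs(t)/8.59)
        R2=R@Ro.from_rotvec([np.radians(t),0,0]).as_matrix()
        print("shift after turn:",R2.T@d/500)
    print("shift now:",R.T@d/500,"rows>=",np.linalg.norm(d)/50)
def show(n,name,box=None,size=None):
    info=cams.camera_info(n);im=cams.read_camera(n)
    cv2.imwrite(f"pics/{name}_full.png",im)
    if box: im=im[box[1]:box[3],box[0]:box[2]]
    if size: im=cv2.resize(im,size,interpolation=cv2.INTER_CUBIC)
    cv2.imwrite(f"pics/{name}.png",im);np.save(f"pics/{name}.npy",info,allow_pickle=True)
def ld(name): return np.load(f"pics/{name}.npy",allow_pickle=True).item()
E
python3 - <<'E'
from h import *
p,R,s=cur();print(R)
V=cams.camera_info("wrist")["view"];V=np.array(V);c=-V[:3,:3].T@V[:3,3];print(c, R.T@(c-p), R.T@V[:3,:3].T)
plan([380,-280,380],0)
E
```

```text
[[-0.0001  0.2675 -0.9636]
 [ 0.0008 -0.9636 -0.2675]
 [-1.     -0.0008 -0.0001]]
[ 240.4643 -581.6683  384.7235] [-156.4934   -0.1737  -76.0909] [[ 0.0007 -0.2685  0.9633]
 [ 1.      0.0009 -0.0005]
 [-0.0007  0.9633  0.2685]]
pos [ 167.1731 -602.0698  228.2236] jawdeg -74.48 j6 -0.11 open 1.001 F [ 0.0075 -0.2063 -0.3143] t 0.15
turn total -0.4138003064269864 rows>= 8.671019226642322
shift after turn: [-0.3031  0.4256 -0.6444]
shift now: [-0.3031 -0.507  -0.5825] rows>= 8.296030482352922
```

Emit:
carry_out([
  [-0.023,0,0],
  [-0.023,0,0],
  [-0.023,0,0],
  [-0.023,0,0],
  [-0.023,0,0],
], grip=[-1,-1,-1,-1,-1], turn=[-0.046,-0.046,-0.046,-0.046,-0.046])

```text
t: 0.65
eef_pos: [167.2, -602.1, 286.4]
tcp_rot: [-2.413, 1.57, 1.728]
ft_force: [0.0, -0.3, 0.2]
opening: 0.997
```

Emit:
carry_out([
  [-0.023,0,0],
  [-0.023,0,0],
  [-0.023,0,0],
  [-0.023,0,0],
], grip=[-1,-1,-1,-1], turn=[-0.046,-0.046,-0.046,-0.046])

```text
t: 1.05
eef_pos: [167.2, -602.1, 332.4]
tcp_rot: [-2.985, 1.57, 1.734]
ft_force: [-0.2, -0.3, -0.1]
opening: 1.0
```

```bash
python3 -c "
from h import *
plan([430,-200,330],0)"
```

```text
pos [ 167.1948 -602.0851  332.3506] jawdeg 0.38 j6 -1.41 open 1.000 F [-0.2302 -0.3178 -0.1036] t 1.05
turn total 0.002103215007611444 rows>= 0.044072025770670535
shift after turn: [ 0.0051  0.5256 -0.8042]
shift now: [ 0.0051  0.5309 -0.8007] rows>= 9.607176012903258
```

Emit:
carry_out([
  [0,0.0526,-0.0804],
  [0,0.0526,-0.0804],
  [0,0.0526,-0.0804],
  [0,0.0526,-0.0804],
  [0,0.0526,-0.0804],
], grip=[-1,-1,-1,-1,-1], turn=[0.002,0,0,0,0])

```text
t: 1.55
eef_pos: [300.2, -400.0, 332.0]
tcp_rot: [2.932, 1.571, 1.355]
ft_force: [1.6, 0.2, 0.6]
opening: 1.001
```

Emit:
carry_out([
  [0,0.0526,-0.0804],
  [0,0.0526,-0.0804],
  [0,0.0526,-0.0804],
  [0,0.0526,-0.0804],
  [0,0.0526,-0.0804],
], grip=[-1,-1,-1,-1,-1], turn=[0,0,0,0,0])

```text
t: 2.05
eef_pos: [432.9, -199.7, 332.2]
tcp_rot: [0.599, 1.571, -0.978]
ft_force: [0.5, -1.6, 0.4]
opening: 1.004
```

Emit:
carry_out([
  [0,0,0],
  [0,0,0],
], grip=[-1,-1], turn=[0,0])

```text
t: 2.25
eef_pos: [432.5, -200.7, 332.0]
tcp_rot: [-1.195, 1.57, -2.768]
ft_force: [-0.9, -0.9, 0.6]
opening: 1.001
```

```bash
python3 -c "
from h import *
plan([430,-200,330],0)
show('wrist','w1',(100,50,580,400),(800,583))"
```

```text
pos [ 432.5109 -200.733   331.9991] jawdeg -0.17 j6 -0.57 open 1.001 F [-0.9101 -0.9409  0.6232] t 2.25
turn total -0.0009468331329925504 rows>= 0.019840508025455072
shift after turn: [ 0.004  -0.005  -0.0015]
shift now: [ 0.004  -0.005  -0.0015] rows>= 0.0658443903698616
```

View pics/w1.png

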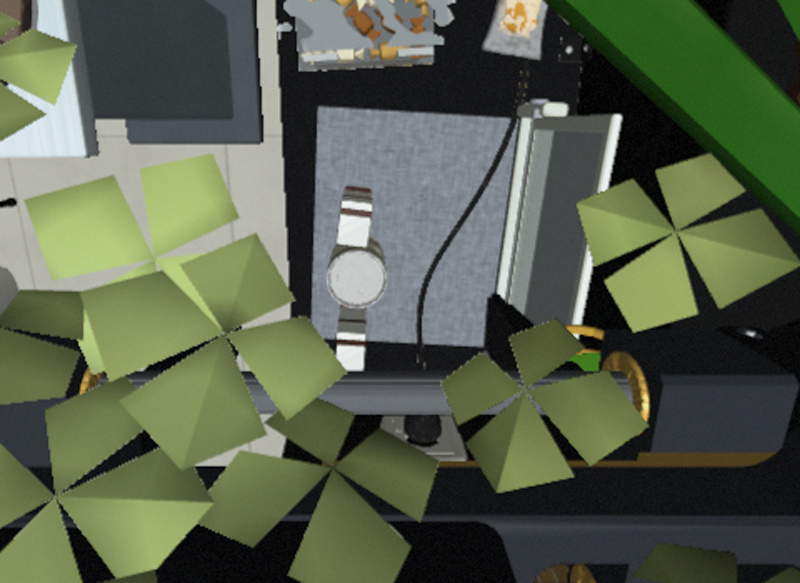

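Run:
```python
from h import *
I=ld("w1");S=5/3
A=lambda u,v:((u+.5)/S-.5+100,(v+.5)/S-.5+50)
f=lambda l,u,v,z:print(l,at("wrist",A(u,v),z,I)[:2])
f("FL",318,107,0);f("BL",517,118,0);f("BR",485,347,0);f("FR",311,345,0)
f("tin",357,276,72);f("c2top",353,230,100);f("c2base",357,189,0);f("c0top",351,358,100)
f("panel free left corner",620,116,225);f("panel hingeL",535,118,65);f("eye",595,340,243)
```

```text
FL [ 388.0149 -111.0203]
BL [ 586.0125 -121.951 ]
BR [ 570.8959 -372.6899]
FR [ 372.8211 -369.868 ]
tin [ 426.7851 -263.4037]
c2top [ 424.0901 -213.2146]
c2base [ 426.1891 -192.3925]
c0top [ 421.3018 -332.8093]
panel free left corner [ 570.8982 -122.4284]
panel hingeL [ 581.2486 -122.3862]
eye [ 564.846  -245.1787]
```

Emit:
carry_out([
  [0.05,-0.004,0.031],
  [0.08,-0.004,0.031],
  [0.08,-0.004,0.031],
  [0.08,0,0.031],
  [0.08,0,0],
], grip=[-1,-1,-1,-1,-1], turn=[0,0,0,0,0.017])

```text
t: 2.8
eef_pos: [424.9, -266.5, 145.7]
tcp_rot: [0.656, 1.57, -0.978]
ft_force: [0.3, 0.0, -0.9]
opening: 1.001
```

Emit:
carry_out([
  [0.03,0,0],
  [0,0,0],
], grip=[-1,-1], turn=[0,0])

```text
t: 3.0
eef_pos: [424.2, -264.4, 130.1]
tcp_rot: [-2.156, 1.566, 2.494]
ft_force: [0.7, -0.6, 0.7]
opening: 1.0
```

```bash
python3 -c "
from h import *
plan([425,-262,48],-3.2)
show('wrist','w2',(160,50,560,350),(800,600))"
```

```text
pos [ 424.2193 -264.4167  130.0759] jawdeg -3.53 j6 -0.63 open 1.000 F [ 0.7161 -0.5697  0.6848] t 3.0
turn total -0.0018414485012521532 rows>= 0.03858681376314174
shift after turn: [ 0.1642  0.0019 -0.0045]
shift now: [ 0.1642  0.0018 -0.0045] rows>= 1.6423032087422016
```

View pics/w2.png

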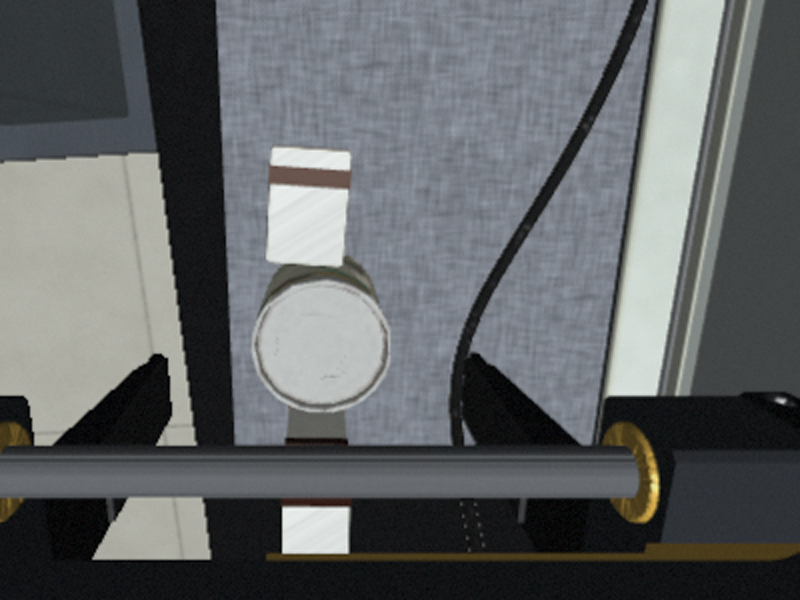

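Run:
```python
from h import *
I=ld("w2");S=2
A=lambda u,v:((u+.5)/S-.5+160,(v+.5)/S-.5+50)
f=lambda l,u,v,z:print(l,at("wrist",A(u,v),z,I)[:2])
f("tin",321,344,72);f("c2top",309,206,100);f("c0edge",316,552,100)
f("finger mid L",168,380,116);f("R",470,380,116)
f("mat edge back hi",652,50,0);f("mat edge back low",600,430,0);f("mat front",218,50,0);f("front low",235,430,0)
```

```text
tin [ 426.4014 -265.2978]
c2top [ 425.7513 -207.4675]
c0edge [ 419.9046 -340.8677]
finger mid L [ 376.6718 -259.1408]
R [ 474.7291 -264.9332]
mat edge back hi [ 588.0203 -154.913 ]
mat edge back low [ 577.886  -350.8375]
mat front [ 385.5549 -142.4136]
front low [ 374.0616 -338.8959]
```

Emit:
carry_out([
  [0.08,0.001,0.002],
  [0.084,0,0],
  [0,0,0],
  [0,0,0],
  [0,0,0],
], grip=[-1,-1,-1,0.5,0.5], turn=[0,0,0,0,0])

```text
t: 3.55
eef_pos: [427.1, -265.5, 52.4]
tcp_rot: [0.917, 1.567, -0.713]
ft_force: [-0.5, -0.1, 0.1]
opening: 0.886
```

Emit:
carry_out([
  [0,0,0],
  [0,0,0],
  [0,0,0],
  [0,0,0],
  [0,0,0],
], grip=[1,1,1,1,1], turn=[0,0,0,0,0])

```text
t: 4.05
eef_pos: [426.5, -264.7, 50.8]
tcp_rot: [0.882, 1.57, -0.748]
ft_force: [-1.1, 0.1, 8.6]
opening: 0.599
```

Emit:
carry_out([
  [-0.06,0,0],
  [-0.1,0,0],
  [-0.1,0,0],
], grip=[1,1,1], turn=[0,0,0])

```text
t: 4.35
eef_pos: [425.8, -264.1, 181.3]
tcp_rot: [-2.179, 1.569, 2.474]
ft_force: [1.7, -0.0, -1.3]
opening: 0.601
```

```bash
python3 -c "
from h import *
plan([632,149,200],0)
plan([500,149,240],0)"
```

```text
pos [ 425.8092 -264.1146  181.2587] jawdeg -3.38 j6 -0.63 open 0.601 F [ 1.6775 -0.0356 -1.2789] t 4.35
turn total -0.01878823027244244 rows>= 0.39369981944582527
shift after turn: [-0.0371  0.4123 -0.8263]
shift now: [-0.0371  0.3629 -0.8492] rows>= 9.241851460579824
pos [ 425.8092 -264.1146  181.2587] jawdeg -3.38 j6 -0.63 open 0.601 F [ 1.6775 -0.0356 -1.2789] t 4.35
turn total -0.01878823027244244 rows>= 0.39369981944582527
shift after turn: [-0.1166  0.1482 -0.8264]
shift now: [-0.1166  0.0992 -0.8337] rows>= 8.47628429238949
```

Emit:
carry_out([
  [-0.06,0,0],
  [-0.05,0,-0.08],
  [0,0,-0.09],
  [0,0,-0.09],
  [0,0,-0.09],
], grip=[1,1,1,1,1], turn=[-0.019,0,0,0,0])

```text
t: 4.85
eef_pos: [425.6, -87.9, 235.3]
tcp_rot: [1.216, 1.571, -0.355]
ft_force: [1.7, -0.0, -2.5]
opening: 0.6
```

Emit:
carry_out([
  [0,0,-0.09],
  [0,0,-0.09],
  [0,0,-0.09],
  [0,0.03,-0.09],
  [0,0.04,-0.08],
], grip=[1,1,1,1,1], turn=[0,0,0,0,0])

```text
t: 5.35
eef_pos: [460.5, 132.7, 235.4]
tcp_rot: [-0.656, 1.571, -2.225]
ft_force: [0.8, -2.1, -0.6]
opening: 0.601
```

Emit:
carry_out([
  [0,0.05,-0.03],
  [0,0.05,0],
  [0,0,0],
  [0,0,0],
], grip=[1,1,1,1], turn=[0,0,0,0])

```text
t: 5.75
eef_pos: [510.5, 145.4, 234.5]
tcp_rot: [-1.353, 1.569, -2.923]
ft_force: [-0.1, -0.7, -0.7]
opening: 0.599
```

```bash
python3 -c "
from h import *
plan([632,149,200],0)
show('wrist','w3',(0,0,640,400),(800,500))"
```

```text
pos [510.5264 145.4235 234.5102] jawdeg 0.04 j6 0.15 open 0.599 F [-0.1156 -0.6721 -0.6817] t 5.75
turn total 0.00021053386795194404 rows>= 0.004411652646257268
shift after turn: [ 0.0686  0.2431 -0.0072]
shift now: [ 0.0686  0.2431 -0.007 ] rows>= 2.5266256008774404
```

View pics/w3.png

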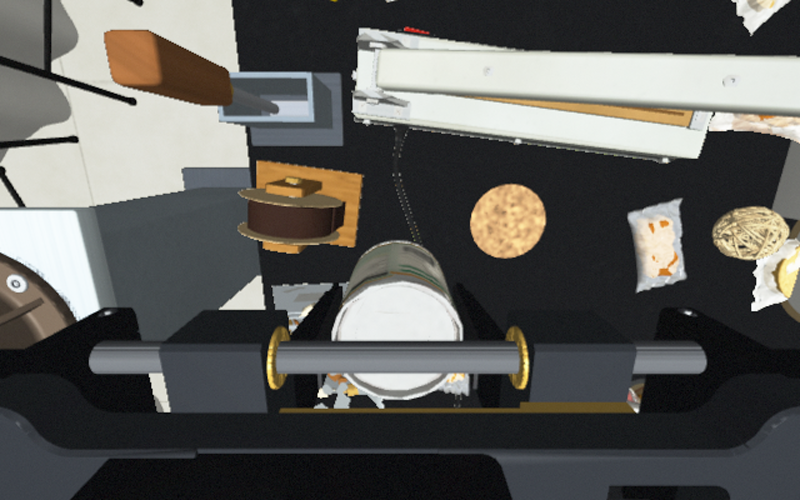

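Run:
```python
from h import *
I=ld("w3");S=1.25
A=lambda u,v:((u+.5)/S-.5,(v+.5)/S-.5)
f=lambda l,u,v,z:print(l,at("wrist",A(u,v),z,I)[:2])
f("coaster",508,221,0);f("cutter low edge",665,160,20);f("cutter",540,135,20);f("cutter arm",800,108,100)
for q in [(222,73),(313,73),(311,123),(220,123)]:f("mouth",*q,90)
f("mouth c",266,98,90)
for q in [(105,32),(143,29),(152,83),(113,82)]:f("poletop",*q,211)
f("base plate",(343),145,0)
```

```text
coaster [634.4455 148.4365]
cutter low edge [781.9093 215.1304]
cutter [652.6302 239.0817]
cutter arm [818.8855 255.1172]
mouth [374.516  281.1425]
mouth [445.1514 281.1993]
mouth [441.2586 244.6538]
mouth [368.0962 244.5725]
mouth c [406.9167 263.2125]
poletop [378.8535 273.8608]
poletop [396.2672 275.0669]
poletop [396.2101 252.7736]
poletop [378.0407 253.186 ]
base plate [452.8186 229.7247]
```

Emit:
carry_out([
  [0,0.08,-0.004],
  [0,0.08,-0.003],
  [0,0.085,0],
  [0,0,0],
  [0.08,0,0],
], grip=[1,1,1,1,1], turn=[0,0,0,0,0])

```text
t: 6.3
eef_pos: [635.4, 148.9, 198.6]
tcp_rot: [1.695, 1.563, 0.124]
ft_force: [-0.9, 0.3, -2.0]
opening: 0.596
```

Emit:
carry_out([
  [0.09,0,0],
  [0.09,0,0],
  [0.07,0,0],
  [0.02,0,0],
  [0,0,0],
], grip=[1,1,1,1,1], turn=[0,0,0,0,0])

```text
t: 6.8
eef_pos: [632.6, 148.8, 59.6]
tcp_rot: [-1.405, 1.569, -2.976]
ft_force: [0.5, 0.4, -1.0]
opening: 0.598
```

```bash
python3 -c "
from h import *
plan([633,149.5,51],0)"
```

```text
pos [632.6448 148.8125  59.6365] jawdeg 0.02 j6 0.13 open 0.598 F [ 0.4578  0.3547 -1.0407] t 6.8
turn total 0.00011347630680549829 rows>= 0.0023778504336425723
shift after turn: [ 0.0173  0.0007 -0.0014]
shift now: [ 0.0173  0.0007 -0.0014] rows>= 0.17342133711995822
```

Lower the last 8.5 mm, release slowly and retreat.

Emit:
carry_out([
  [0.008,0,0],
  [0.006,0,0],
  [0.003,0,0],
  [0,0,0],
  [0,0,0],
], grip=[1,1,1,1,1], turn=[0,0,0,0,0])

```text
t: 7.3
eef_pos: [633.7, 149.1, 52.1]
tcp_rot: [1.575, 1.57, 0.005]
ft_force: [0.4, -0.3, -0.9]
opening: 0.6
```

Emit:
carry_out([
  [0,0,0],
  [0,0,0],
  [0,0,0],
  [0,0,0],
  [0,0,0],
], grip=[-0.3,-0.3,-0.7,-1,-1], turn=[0,0,0,0,0])

```text
t: 7.8
eef_pos: [633.6, 149.0, 51.6]
tcp_rot: [0.827, 1.571, -0.744]
ft_force: [-0.4, 0.2, -0.2]
opening: 0.847
```

Emit:
carry_out([
  [-0.03,0,0],
  [-0.08,0,0],
  [-0.09,0,0],
  [-0.09,0,0],
  [-0.09,0,0],
], grip=[-1,-1,-1,-1,-1], turn=[0,0,0,0,0])

```text
t: 8.3
eef_pos: [633.2, 149.0, 244.8]
tcp_rot: [1.639, 1.57, 0.069]
ft_force: [-0.2, -0.5, -0.3]
opening: 1.0
```

Emit:
carry_out([
  [0,-0.09,0],
  [0,-0.09,0],
  [0,-0.09,0],
  [0,-0.09,0.03],
  [0,-0.07,0.06],
], grip=[0,1,1,1,1], turn=[0,0,0,0,0])

```text
t: 8.8
eef_pos: [416.0, 104.4, 242.5]
tcp_rot: [1.718, 1.57, 0.151]
ft_force: [0.6, -0.2, 1.1]
opening: 0.637
```

```bash
python3 -c "
from h import *
plan([385,-205,180],0)
show('scene','s2',(230,150,430,300),(800,600))"
```

```text
pos [416.0211 104.4114 242.4962] jawdeg 0.17 j6 0.09 open 0.637 F [ 0.647  -0.1911  1.0765] t 8.8
turn total 0.0009329350043238883 rows>= 0.019549278321105926
shift after turn: [ 0.1248 -0.0622  0.6188]
shift now: [ 0.1248 -0.064   0.6187] rows>= 6.3436119165462035
```

View pics/s2.png

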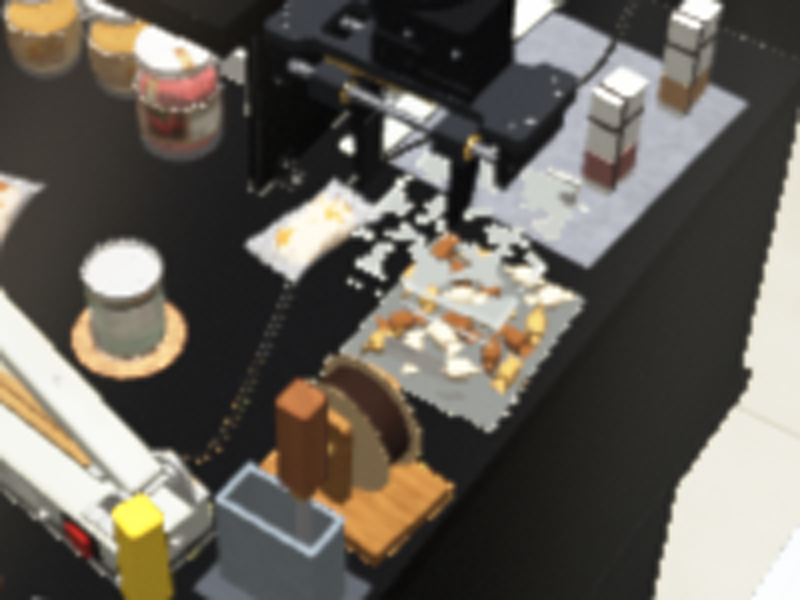

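Emit:
carry_out([
  [0,0.01,0.09],
  [0,0,0.09],
  [0,0,0.09],
  [0,-0.01,0.09],
  [0,-0.02,0.09],
], grip=[1,1,1,1,1], turn=[0,0,0,0,0])

```text
t: 9.35
eef_pos: [408.6, -122.9, 242.7]
tcp_rot: [1.089, 1.569, -0.481]
ft_force: [1.0, 0.1, -0.6]
opening: 0.174
```

Emit:
carry_out([
  [0.06,-0.03,0.09],
  [0.06,-0.03,0.08],
  [0,0,0],
  [0,0,0],
], grip=[1,1,1,1], turn=[0.017,0,0,0])

```text
t: 9.75
eef_pos: [378.8, -199.3, 186.6]
tcp_rot: [-2.414, 1.571, 2.243]
ft_force: [0.3, 0.2, 0.2]
opening: 0.001
```

```bash
python3 -c "
from h import *
plan([377,-205,90],-3.1)"
```

```text
pos [ 378.7654 -199.2533  186.6102] jawdeg -3.17 j6 -0.58 open 0.001 F [0.2897 0.2171 0.2148] t 9.75
turn total -0.0003829657263332188 rows>= 0.008024892984863724
shift after turn: [ 0.1932 -0.0029  0.0117]
shift now: [ 0.1932 -0.0029  0.0117] rows>= 1.9359418078592479
```

Emit:
carry_out([
  [0.096,-0.003,0.012],
  [0.096,0,0],
  [0,0,0],
  [0,0.02,0],
  [0,0.012,0],
], grip=[1,1,1,1,1], turn=[0,0,0,0,0])

```text
t: 10.25
eef_pos: [395.5, -205.8, 92.8]
tcp_rot: [0.993, 1.566, -0.629]
ft_force: [-0.0, -0.1, 0.3]
opening: 0.004
```

Emit:
carry_out([
  [0,0.01,0],
  [0,0.01,0],
  [0,0.01,0],
  [0,0.01,0],
  [0,0.01,0],
], grip=[1,1,1,1,1], turn=[0,0,0,0,0])

```text
t: 10.75
eef_pos: [418.6, -206.8, 90.3]
tcp_rot: [0.78, 1.571, -0.844]
ft_force: [0.2, -0.1, -0.4]
opening: 0.009
```

Emit:
carry_out([
  [0,0.01,0],
  [0,0.01,0],
  [0,0.01,0],
  [0,0,0],
  [0,0,0],
], grip=[1,1,1,1,1], turn=[0,0,0,0,0])

```text
t: 11.25
eef_pos: [433.1, -207.5, 90.1]
tcp_rot: [-1.77, 1.571, 2.89]
ft_force: [0.5, -0.8, -0.1]
opening: 0.003
```

```bash
python3 -c "
from h import *
plan([377,-330,90],-3.1)
show('wrist','w4',(100,0,580,400),(720,600))"
```

```text
pos [ 433.0658 -207.4637   90.0653] jawdeg -3.02 j6 -0.53 open 0.003 F [ 0.5368 -0.8348 -0.0586] t 11.25
turn total 0.00046309358406991427 rows>= 0.009703940062000533
shift after turn: [ 0.0001 -0.0987  0.2508]
shift now: [ 0.0001 -0.0991  0.2506] rows>= 2.695072108702651
```

View pics/w4.png

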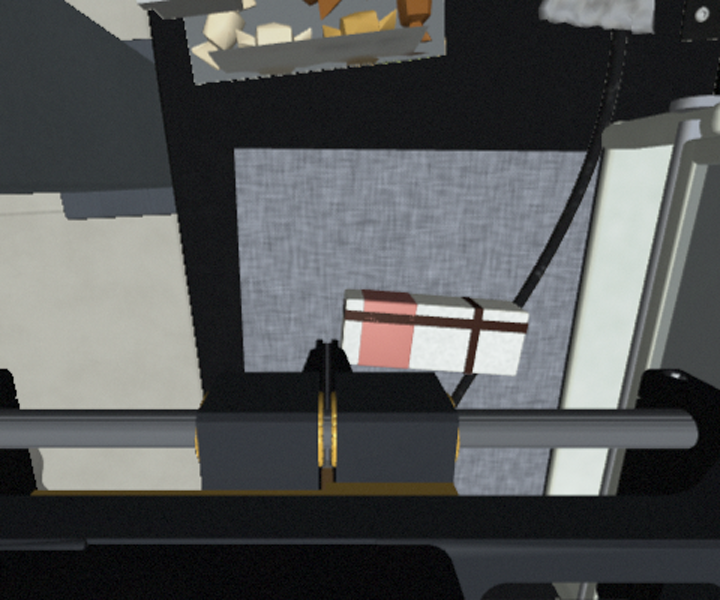

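Emit:
carry_out([
  [0,-0.07,0],
  [0,-0.045,0.03],
  [0,0,0.09],
  [0,0,0.09],
  [0,0,0.04],
], grip=[1,1,1,1,1], turn=[0,0,0,0,0])

```text
t: 11.8
eef_pos: [368.8, -332.6, 90.4]
tcp_rot: [0.671, 1.569, -0.954]
ft_force: [-0.1, 0.2, -0.0]
opening: 0.005
```

Emit:
carry_out([
  [0,0,0],
  [0,0,0],
  [0,0.02,0],
  [0,0.012,0],
], grip=[1,1,1,1], turn=[0,0,0,0])

```text
t: 12.2
eef_pos: [386.2, -329.2, 90.3]
tcp_rot: [0.937, 1.571, -0.686]
ft_force: [1.5, -0.9, -0.4]
opening: 0.003
```

Emit:
carry_out([
  [0,0.01,0],
  [0,0.01,0],
  [0,0.01,0],
  [0,0.01,0],
  [0,0.01,0],
], grip=[1,1,1,1,1], turn=[0,0,0,0,0])

```text
t: 12.7
eef_pos: [410.5, -331.5, 90.2]
tcp_rot: [0.389, 1.571, -1.234]
ft_force: [0.0, 0.0, 0.4]
opening: 0.007
```

Emit:
carry_out([
  [0,0.01,0],
  [0,0.01,0],
  [0,0.01,0],
  [0,0,0],
  [0,0,0],
], grip=[1,1,1,1,1], turn=[0,0,0,0,0])

```text
t: 13.2
eef_pos: [425.0, -332.2, 90.1]
tcp_rot: [-1.695, 1.571, 2.965]
ft_force: [-0.9, -0.5, 0.4]
opening: 0.005
```

Emit:
carry_out([
  [-0.09,-0.03,0],
  [-0.09,-0.05,0],
  [-0.09,0,-0.04],
  [-0.09,0,-0.08],
  [-0.06,0,-0.09],
], grip=[1,1,1,1,1], turn=[0,0,0,0,0])

```text
t: 13.7
eef_pos: [390.5, -235.3, 291.3]
tcp_rot: [0.888, 1.568, -0.737]
ft_force: [1.1, -0.5, -1.0]
opening: 0.005
```

```bash
python3 -c "
from h import *
plan([385,266,190],-90)
show('wrist','w5',(100,0,580,400),(720,600))"
```

```text
pos [ 390.4835 -235.2833  291.2837] jawdeg -3.15 j6 -0.63 open 0.005 F [ 1.0576 -0.5149 -1.0164] t 13.7
turn total 0.4825182163585938 rows>= 10.11097543009859
shift after turn: [ 0.2009 -1.0029  0.0113]
shift now: [ 0.2009 -0.0664 -1.0008] rows>= 10.228849814338956
```

View pics/w5.png

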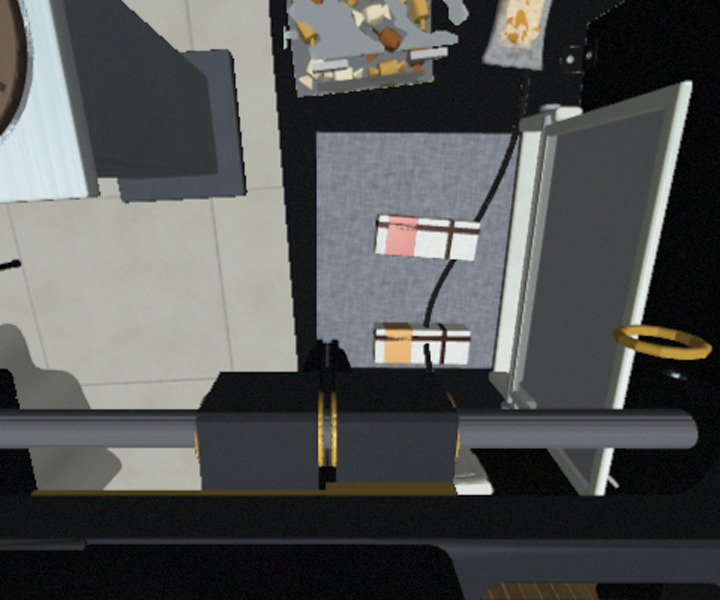

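Run:
```python
from h import *
I=ld("w5");S=1.5
A=lambda u,v:((u+.5)/S-.5+100,(v+.5)/S-.5)
f=lambda l,u,v,z:print(l,at("wrist",A(u,v),z,I)[:2])
f("eye",662,342,243);f("eyeL",613,335,243);f("eyeR",711,350,243)
f("free left",690,84,224);f("free right",600,494,224);f("hinge r",512,405,65);f("hinge l",548,130,65)
for q in [(316,132),(516,134),(491,368)]: f("mat",*q,0)
for q in [(376,226),(376,253),(475,260),(479,235)]: f("c2",*q,26)
for q in [(375,335),(375,362),(468,364),(470,332)]: f("c0",*q,26)
c,d=ray("scene",(295+375.5/6-.5,95+88.5/5-.5));c2,d2=ray("wrist",A(662,342),I)
t=np.linalg.lstsq(np.c_[d,-d2],c2-c,rcond=None)[0];print("tri",c+d*t[0],c2+d2*t[1])
```

```text
eye [ 563.2049 -247.2006]
eyeL [ 537.5088 -241.9651]
eyeR [ 589.2569 -253.0484]
free left [ 571.3949 -122.9471]
free right [ 556.0371 -355.8869]
hinge r [ 569.5339 -383.5236]
hinge l [ 583.559  -126.1166]
mat [ 387.3774 -109.9395]
mat [ 584.36   -122.4586]
mat [ 572.1745 -372.8235]
c2 [ 441.4346 -202.1173]
c2 [ 440.8178 -228.8156]
c2 [ 539.9714 -241.2984]
c2 [ 542.9335 -216.4498]
c0 [ 437.7535 -315.7878]
c0 [ 437.0225 -346.583 ]
c0 [ 536.9219 -354.382 ]
c0 [ 537.7437 -317.8962]
tri [ 559.5635 -246.5665  241.2348] [ 562.5417 -246.8545  243.8067]
```

Emit:
carry_out([
  [0,0,0],
  [0,0,0],
  [0,0,0],
  [0,0,0],
  [0,0,0],
], grip=[1,1,1,1,1], turn=[-0.047,-0.047,-0.047,-0.047,-0.047])

```text
t: 14.25
eef_pos: [390.5, -235.4, 288.9]
tcp_rot: [-2.529, 1.571, 2.875]
ft_force: [-0.1, 0.7, -0.5]
opening: 0.009
```

Emit:
carry_out([
  [0,0,0],
  [0,0,0],
  [0,0,0],
  [0,0,0],
  [0,0,0],
], grip=[1,1,1,1,1], turn=[-0.047,-0.047,-0.047,-0.047,-0.047])

```text
t: 14.75
eef_pos: [390.5, -235.4, 288.9]
tcp_rot: [2.863, 1.571, 2.722]
ft_force: [0.0, -0.9, -0.0]
opening: 0.002
```

Emit:
carry_out([
  [0,0,0],
  [0,0.09,0.02],
  [0,0.09,0.02],
  [0,0.09,0.01],
  [0,0.09,0.01],
], grip=[0,-0.5,-0.5,-0.5,-0.5], turn=[-0.046,0,0,0,0])

```text
t: 15.25
eef_pos: [420.9, -54.0, 288.9]
tcp_rot: [-1.599, 1.571, -1.602]
ft_force: [1.2, 0.1, -0.3]
opening: 0.367
```

Emit:
carry_out([
  [0,0.09,0],
  [0,0.09,0],
  [0,0.09,0],
  [0,0.09,-0.01],
  [0,0.09,-0.02],
], grip=[-0.5,-0.5,-0.5,-0.5,-0.5], turn=[0,0,0,0,0])

```text
t: 15.75
eef_pos: [406.4, 171.1, 288.9]
tcp_rot: [-0.152, 1.571, -0.155]
ft_force: [0.6, -1.5, 0.4]
opening: 0.743
```

Emit:
carry_out([
  [0,0.09,-0.02],
  [0,0.08,-0.02],
  [0,0,0],
  [0,0,0],
  [0,0,0],
], grip=[-0.5,-0.5,-0.5,-0.5,-0.5], turn=[0,0,0,0,0])

```text
t: 16.25
eef_pos: [387.1, 253.7, 288.8]
tcp_rot: [-2.074, 1.57, -2.078]
ft_force: [-0.0, 0.3, -0.5]
opening: 0.752
```

```bash
python3 -c "
from h import *
plan([385,264,240],90)
show('wrist','w6',(120,0,520,300),(800,600))"
```

```text
pos [387.1311 253.6735 288.8491] jawdeg 89.82 j6 -1.13 open 0.752 F [-0.0466  0.253  -0.4747] t 16.25
turn total -0.0009982747349596365 rows>= 0.020918446134194947
shift after turn: [ 0.0977  0.0207 -0.0042]
shift now: [ 0.0977  0.0207 -0.0043] rows>= 0.9994832715154459
```

View pics/w6.png

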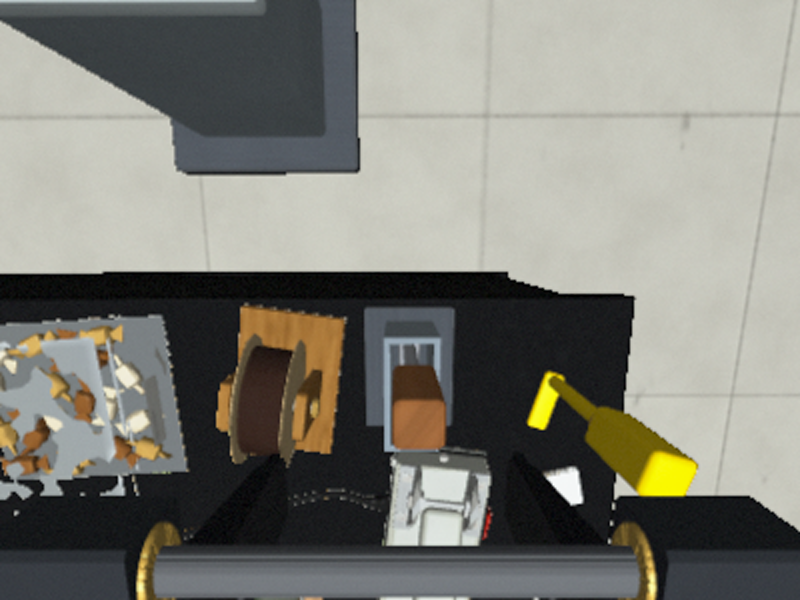

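Run:
```python
from h import *
I=ld("w6");S=2
A=lambda u,v:((u+.5)/S-.5+120,(v+.5)/S-.5)
f=lambda l,u,v,z:print(l,at("wrist",A(u,v),z,I)[:2])
f("top",419.5,426,211)
for q in [(395,404),(443,403),(446,447),(393,450)]: f("corner",*q,211)
for q in [(385,338),(440,336),(440,452),(384,450)]: f("mouth",*q,90)
plan([385.5,265,176],90)
```

```text
top [387.7085 264.3834]
corner [377.7508 253.7582]
corner [377.3546 274.3974]
corner [397.4214 276.1121]
corner [398.7646 252.8176]
mouth [368.1886 247.2744]
mouth [367.0032 282.0019]
mouth [444.8539 283.4301]
mouth [443.3438 246.0366]
pos [387.3094 253.4954 288.9116] jawdeg 89.78 j6 -1.13 open 0.750 F [0.6894 0.5691 0.9153] t 16.3
turn total -0.0012275242126750957 rows>= 0.025722276866300027
shift after turn: [ 0.2258  0.0231 -0.0036]
shift now: [ 0.2258  0.0231 -0.0037] rows>= 2.2702123389602953
```

Emit:
carry_out([
  [0,0.023,-0.001],
  [0.08,0,0],
  [0.08,0,0],
  [0.066,0,0],
  [0,0,0],
], grip=[-0.5,-0.5,-0.5,-0.5,0.3], turn=[-0.001,0,0,0,0])

```text
t: 16.8
eef_pos: [385.5, 265.1, 173.0]
tcp_rot: [-2.677, 1.564, -2.678]
ft_force: [0.3, -0.5, 0.1]
opening: 0.705
```

Emit:
carry_out([
  [0,0,0],
  [0,0,0],
  [0,0,0],
  [0,0,0],
  [0,0,0],
], grip=[1,1,1,1,1], turn=[0,0,0,0,0])

```text
t: 17.3
eef_pos: [386.7, 266.1, 176.6]
tcp_rot: [0.361, 1.57, 0.362]
ft_force: [0.1, -0.8, -0.1]
opening: 0.303
```

Emit:
carry_out([
  [0,0,0],
  [0,0,0],
  [0,0,0],
  [0,0,0],
  [0,0,0],
], grip=[1,1,1,1,1], turn=[0,0,0,0,0])

```text
t: 17.8
eef_pos: [386.7, 266.0, 176.3]
tcp_rot: [0.14, 1.57, 0.141]
ft_force: [-0.8, -1.7, 5.6]
opening: 0.252
```

```bash
python3 -c "
from h import *
plan([385.5,265,176],90)"
```

```text
pos [386.6747 266.0265 176.2759] jawdeg 90.04 j6 -1.11 open 0.252 F [-0.8207 -1.7066  5.6301] t 17.8
turn total 0.00020579730583642056 rows>= 0.0043123998894709775
shift after turn: [ 0.0006 -0.0021 -0.0023]
shift now: [ 0.0006 -0.0021 -0.0024] rows>= 0.03168324116658748
```

Emit:
carry_out([
  [-0.03,0,0],
  [-0.08,0,0],
  [-0.09,0,0],
  [-0.09,0,0],
  [-0.09,0,0],
], grip=[1,1,1,1,1], turn=[0,0,0,0,0])

```text
t: 18.3
eef_pos: [386.1, 265.8, 367.6]
tcp_rot: [-2.645, 1.57, -2.645]
ft_force: [1.4, 0.2, -1.1]
opening: 0.252
```

Emit:
carry_out([
  [-0.085,0,0],
  [0,-0.05,0.015],
  [0,-0.08,0.015],
  [0,-0.08,0.015],
  [0,-0.08,0.015],
], grip=[1,1,1,1,1], turn=[0,0,0,0,0])

```text
t: 18.8
eef_pos: [416.5, 119.7, 408.3]
tcp_rot: [-2.817, 1.57, -2.816]
ft_force: [0.3, -0.4, -1.9]
opening: 0.25
```

Emit:
carry_out([
  [0,-0.08,0.015],
  [0,-0.08,0.01],
  [0,-0.08,0],
  [0,-0.08,0],
  [0,-0.08,0],
], grip=[1,1,1,1,1], turn=[0,0,0,0,0])

```text
t: 19.3
eef_pos: [428.9, -80.5, 408.3]
tcp_rot: [2.824, 1.57, 2.825]
ft_force: [0.7, 0.6, -1.3]
opening: 0.247
```

Emit:
carry_out([
  [0,-0.08,0],
  [0,-0.06,0],
  [0,0,0],
  [0,0,0],
  [0,0,0],
], grip=[1,1,1,1,1], turn=[0,0,0.043,0.043,0.043])

```text
t: 19.8
eef_pos: [429.1, -149.2, 408.0]
tcp_rot: [3.077, 1.57, 2.666]
ft_force: [-0.1, -0.3, -1.8]
opening: 0.253
```

Emit:
carry_out([
  [0,0,0],
  [0,0,0],
  [0,0,0],
  [0,0,0],
  [0,0,0],
], grip=[1,1,1,1,1], turn=[0.043,0.043,0.043,0.043,0.043])

```text
t: 20.3
eef_pos: [429.2, -148.9, 408.1]
tcp_rot: [-2.532, 1.57, 2.666]
ft_force: [0.4, -0.4, -1.1]
opening: 0.25
```

Emit:
carry_out([
  [0,0,0],
  [0,0,0],
  [0,0,0],
  [0,0,0],
  [0,0,0],
], grip=[1,1,1,1,1], turn=[0.043,0.043,0.043,0.043,0])

```text
t: 20.8
eef_pos: [429.2, -148.9, 408.2]
tcp_rot: [-2.004, 1.57, 2.657]
ft_force: [-0.3, 0.1, -1.8]
opening: 0.25
```

```bash
python3 -c "
from h import *
plan([563.5,-180,409],-3)
show('scene','s3',(230,50,430,330),(400,560))"
```

```text
pos [ 429.2483 -148.8844  408.1872] jawdeg -2.96 j6 -0.43 open 0.250 F [-0.3345  0.1339 -1.8191] t 20.8
turn total 0.00023854836472531185 rows>= 0.004998685174686395
shift after turn: [-0.0018  0.2714  0.0481]
shift now: [-0.0018  0.2714  0.0483] rows>= 2.7562549498449784
```

View pics/s3.png

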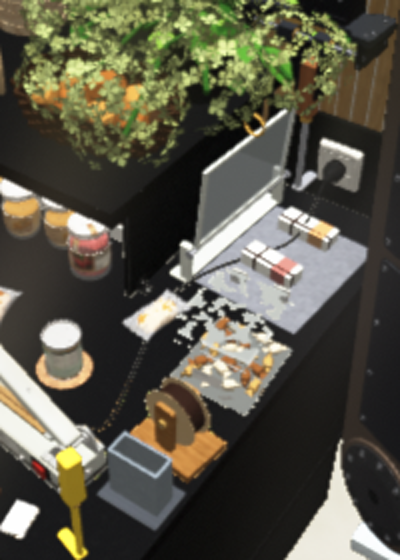

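Emit:
carry_out([
  [-0.001,0.08,0.016],
  [-0.001,0.1,0.016],
  [0,0.09,0.016],
  [0,0,0],
  [0,0,0],
], grip=[1,1,1,1,1], turn=[0,0,0,0,0])

```text
t: 21.35
eef_pos: [562.7, -179.5, 408.1]
tcp_rot: [-1.907, 1.568, 2.759]
ft_force: [-0.6, -0.3, -0.5]
opening: 0.25
```

```bash
python3 -c "
from h import *
plan([561.5,-229.5,409],-3)
show('wrist','w7',(160,100,480,340),(800,600))
show('side','d7')
show('scene','s7')
s=cv2.imread('pics/s7_full.png')[90:170,330:410]
d=cv2.imread('pics/d7_full.png')[60:180,270:390]
w=cv2.imread('pics/w7_full.png')[100:400,150:550]
o=np.zeros((600,800,3),np.uint8);o[:300,:400]=w;o[:400,400:]=cv2.resize(s,(400,400),interpolation=2);o[300:,:300]=cv2.resize(d,(300,300),interpolation=2)
cv2.imwrite('pics/m7.png',o)"
```

```text
pos [ 562.688  -179.5128  408.1189] jawdeg -2.64 j6 -0.37 open 0.250 F [-0.5765 -0.3395 -0.536 ] t 21.35
turn total 0.001980041023062679 rows>= 0.04149096439479421
shift after turn: [-0.0018  0.0029  0.1   ]
shift now: [-0.0018  0.0022  0.1   ] rows>= 1.0001807001262522
```

View pics/m7.png

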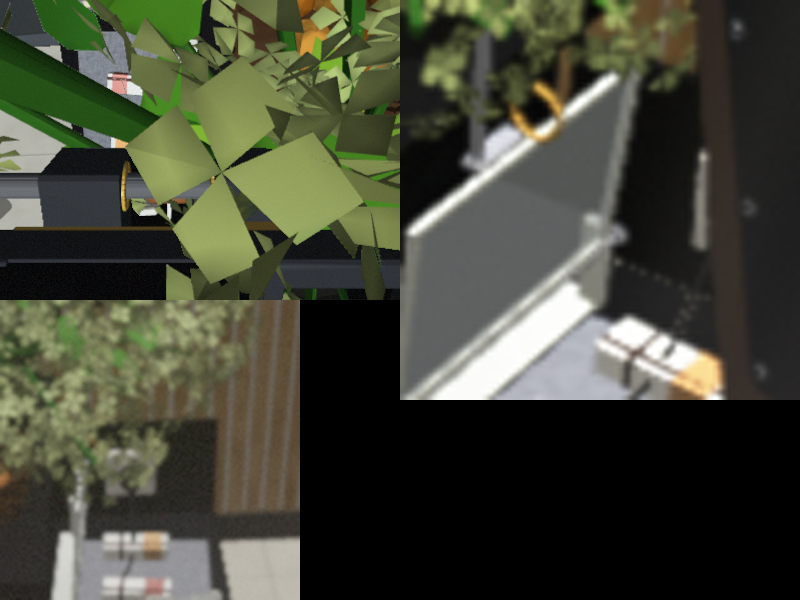

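The foliage blocks the wrist view. In the scene crop the ring is at about crop (538,111) and the pin runs from about (470,162) to (520,127). I'll overlay the model predictions on an enlarged crop.

Run:
```python
from h import *
p,R,s=cur()
mx=np.array([.0523,.9986,0]);up=np.array([0,0,1.]);my=np.array([-.9986,.0523,0])
im=cv2.imread('pics/s7_full.png');k=12;x0,y0=340,95
o=cv2.resize(im[y0:y0+48,x0:x0+60],None,fx=k,fy=k,interpolation=cv2.INTER_CUBIC)
P=lambda q:tuple(np.int32((px("scene",q)-[x0,y0]+.5)*k))
g=p+[0,0,5]
# pin outline (top & bottom faces) and rod
for z in (-167,-175):
    pts=[P(g-mx*a+my*b+up*z) for a,b in((-6,-8),(41,-8),(41,8),(-6,8))]
    cv2.polylines(o,[np.int32(pts)],True,(0,0,255),1)
cv2.line(o,P(g-up*171),P(g-up*60),(0,0,255),1)
e=np.array([560.5,-247.5,243])
for r in(14.5,20.1):
    cv2.polylines(o,[np.int32([P(e+r*(np.cos(t)*my+np.sin(t)*up)) for t in np.linspace(0,6.28,40)])],True,(255,255,0),1)
cv2.imwrite('pics/o7.png',o);print(o.shape)
```

```text
(576, 720, 3)
```

View pics/o7.png

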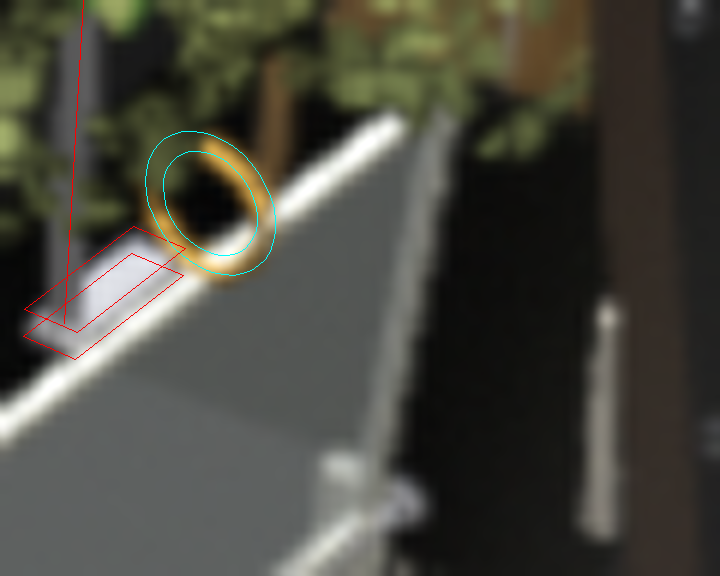

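Emit:
carry_out([
  [-0.002,0.002,0.01],
  [0,0,0.02],
  [0,0,0.02],
  [0,0,0.02],
  [0,0,0],
], grip=[1,1,1,1,1], turn=[0.002,0,0,0,0])

```text
t: 22.0
eef_pos: [561.2, -216.1, 410.3]
tcp_rot: [-0.854, 1.57, -2.482]
ft_force: [-0.3, 0.5, -1.5]
opening: 0.253
```

```bash
python3 -c "
from h import *
plan([561.4,-229.5,409],-3)"
```

```text
pos [ 561.1693 -216.0956  410.2523] jawdeg -3.29 j6 -0.42 open 0.253 F [-0.3233  0.4762 -1.4882] t 22.0
turn total -0.0016142028565053262 rows>= 0.03382497254609532
shift after turn: [0.0025 0.0019 0.0267]
shift now: [0.0025 0.002  0.0267] rows>= 0.2692958852562331
```

Emit:
carry_out([
  [0.002,0.001,0.014],
  [0,0.001,0.013],
  [0,0,0],
  [0,0,0],
  [0,0,0],
], grip=[1,1,1,1,1], turn=[0,0,0,0,0])

```text
t: 22.5
eef_pos: [561.7, -227.8, 409.5]
tcp_rot: [0.868, 1.571, -0.758]
ft_force: [-0.1, 0.8, -2.6]
opening: 0.254
```

Run:
```python
from h import *
plan([561.4,-229.5,409],-3)
show('scene','s8',(340,95,400,143),(720,576))
```

```text
pos [ 561.6978 -227.8245  409.5139] jawdeg -3.19 j6 -0.44 open 0.254 F [-0.0861  0.8377 -2.5669] t 22.5
turn total -0.0010609699571460852 rows>= 0.022232199334842297
shift after turn: [ 0.001  -0.0004  0.0034]
shift now: [ 0.001  -0.0004  0.0034] rows>= 0.03555364665486547
```

View pics/s8.png

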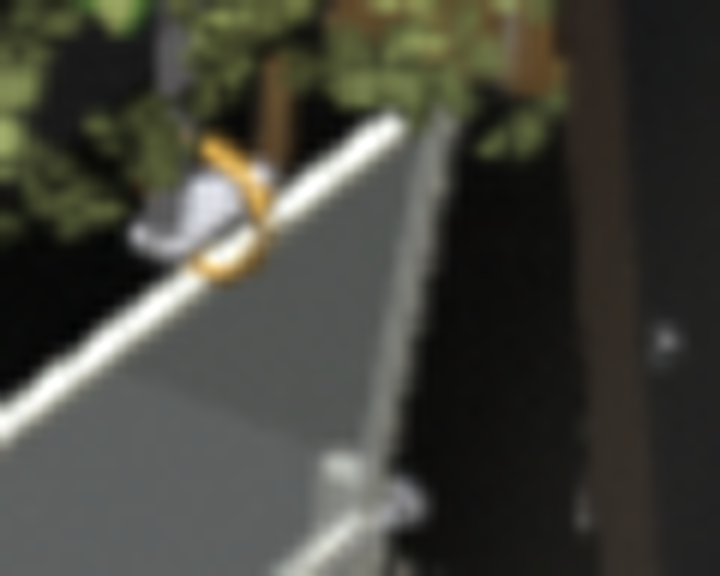

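Run:
```python
import numpy as np
th=np.r_[1.498,1.47,np.arange(1.40,-0.01,-.07)]
y=179*np.cos(th);z=179*np.sin(th)
for i in range(1,len(th)): print("%.2f [%.4f, %.4f, 0]"%(th[i],-(z[i]-z[i-1])/500,-(y[i]-y[i-1])/500))
```

```text
1.47 [0.0009, -0.0100, 0]
1.40 [0.0034, -0.0248, 0]
1.33 [0.0051, -0.0245, 0]
1.26 [0.0068, -0.0241, 0]
1.19 [0.0085, -0.0236, 0]
1.12 [0.0101, -0.0229, 0]
1.05 [0.0117, -0.0222, 0]
0.98 [0.0132, -0.0213, 0]
0.91 [0.0147, -0.0203, 0]
0.84 [0.0161, -0.0192, 0]
0.77 [0.0174, -0.0181, 0]
0.70 [0.0186, -0.0168, 0]
0.63 [0.0197, -0.0155, 0]
0.56 [0.0207, -0.0140, 0]
0.49 [0.0217, -0.0126, 0]
0.42 [0.0225, -0.0110, 0]
0.35 [0.0232, -0.0094, 0]
0.28 [0.0238, -0.0078, 0]
0.21 [0.0243, -0.0061, 0]
0.14 [0.0247, -0.0044, 0]
0.07 [0.0249, -0.0026, 0]
-0.00 [0.0250, -0.0009, 0]
```

Emit:
carry_out([
  [0.001,-0.01,0.001],
  [0.0034,-0.0248,0.001],
  [0.005,-0.0245,0],
  [0.0068,-0.024,0],
  [0.0085,-0.0236,0],
], grip=[1,1,1,1,1], turn=[0,0,0,0,0])

```text
t: 23.05
eef_pos: [507.7, -225.8, 397.2]
tcp_rot: [1.233, 1.57, -0.393]
ft_force: [1.2, 0.4, -1.0]
opening: 0.252
```

Emit:
carry_out([
  [0.01,-0.023,0],
  [0.0117,-0.0222,0],
  [0.0132,-0.0213,0],
  [0.0147,-0.0203,0],
  [0.016,-0.0192,0],
], grip=[1,1,1,1,1], turn=[0,0,0,0,0])

```text
t: 23.55
eef_pos: [454.8, -222.9, 364.3]
tcp_rot: [1.197, 1.57, -0.429]
ft_force: [1.0, 0.6, -1.1]
opening: 0.252
```

Run:
```python
from h import *
H=np.array([573.5,-248.5]);th=.84
my=np.array([-.9986,.0523]);mx=np.array([.0523,.9986])
t=H+179*np.cos(th)*my+18*mx
plan([*t,65+179*np.sin(th)+166],-3)
im=cams.read_camera("scene");cv2.imwrite("pics/s9.png",cv2.resize(im[90:210,310:420],(660,600),interpolation=2))
```

```text
pos [ 454.8089 -222.8579  364.3494] jawdeg -3.19 j6 -0.53 open 0.252 F [ 0.9835  0.5734 -1.141 ] t 23.55
turn total -0.0010709736289404267 rows>= 0.02244182225952
shift after turn: [0.0001 0.0008 0.0028]
shift now: [0.0001 0.0008 0.0028] rows>= 0.029127420571648646
```

View pics/s9.png

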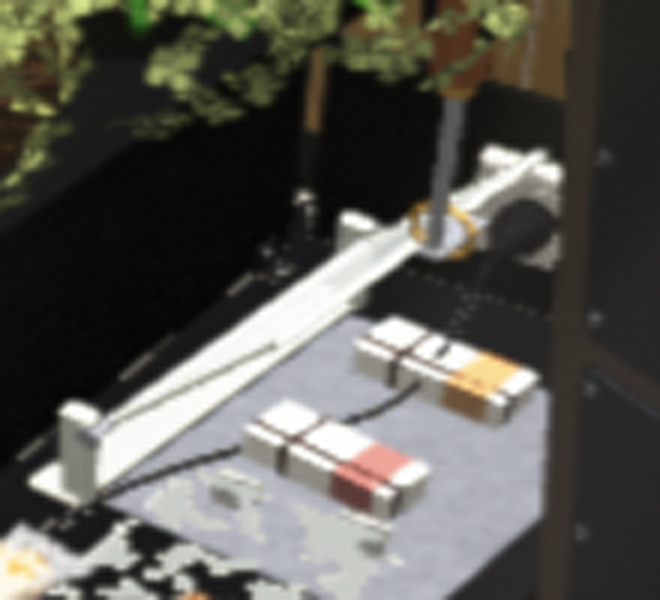

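Emit:
carry_out([
  [0.0174,-0.018,0],
  [0.0186,-0.0168,0],
  [0.0197,-0.0155,0],
  [0.0207,-0.014,0],
  [0.0217,-0.0126,0],
], grip=[1,1,1,1,1], turn=[0,0,0,0,0])

```text
t: 24.1
eef_pos: [416.8, -220.9, 315.2]
tcp_rot: [1.059, 1.57, -0.567]
ft_force: [0.8, -0.0, -1.4]
opening: 0.251
```

Emit:
carry_out([
  [0.0225,-0.011,0],
  [0.0232,-0.0094,0],
  [0.0238,-0.0078,0],
  [0.0243,-0.0061,0],
  [0.0247,-0.0044,0],
], grip=[1,1,1,1,1], turn=[0,0,0,0,0])

```text
t: 24.6
eef_pos: [397.6, -219.9, 255.7]
tcp_rot: [0.988, 1.57, -0.639]
ft_force: [0.5, 0.2, -0.3]
opening: 0.251
```

Emit:
carry_out([
  [0.015,-0.0018,0],
  [0.015,-0.001,0],
  [0.013,-0.0006,0],
  [0.006,0,0],
  [0,0,0],
], grip=[1,1,1,1,1], turn=[0,0,0,0,0])

```text
t: 25.1
eef_pos: [396.0, -219.8, 231.3]
tcp_rot: [-1.935, 1.57, 2.722]
ft_force: [0.5, -0.1, -1.0]
opening: 0.254
```

Run:
```python
from h import *
H=np.array([573.5,-248.5]);th=0
my=np.array([-.9986,.0523]);mx=np.array([.0523,.9986])
t=H+179*np.cos(th)*my+18*mx
plan([*t,65+179*np.sin(th)+166],-3)
```

```text
pos [ 395.9533 -219.7516  231.2695] jawdeg -3.20 j6 -0.60 open 0.254 F [ 0.527  -0.0885 -0.9879] t 25.1
turn total -0.0011002962680077783 rows>= 0.02305626638433063
shift after turn: [ 0.0005 -0.0004  0.0028]
shift now: [ 0.0005 -0.0004  0.0028] rows>= 0.029219107215765833
```

Emit:
carry_out([
  [0.006,0,0],
  [0.004,0,0],
  [0.004,0,0],
  [0,0,0],
  [0,0,0],
], grip=[1,1,1,1,1], turn=[0,0,0,0,0])

```text
t: 25.6
eef_pos: [396.0, -219.8, 224.5]
tcp_rot: [0.539, 1.571, -1.088]
ft_force: [1.0, 0.2, -0.8]
opening: 0.25
```

Emit:
carry_out([
  [0.004,0,0],
  [0.002,0,0],
  [0,0,0],
  [0,0,0],
], grip=[1,1,1,1], turn=[0,0,0,0])

```text
t: 26.0
eef_pos: [396.1, -219.9, 222.0]
tcp_rot: [0.928, 1.57, -0.699]
ft_force: [0.0, 0.6, 5.9]
opening: 0.25
```

Emit:
carry_out([
  [0.004,0,0],
  [0,0,0],
  [0,0,0],
], grip=[1,1,1], turn=[0,0,0])

```text
t: 26.3
eef_pos: [396.2, -220.0, 221.2]
tcp_rot: [0.902, 1.569, -0.725]
ft_force: [-2.6, 2.5, 23.4]
opening: 0.249
```

Emit:
carry_out([
  [-0.01,0,0],
  [-0.01,0,0],
  [-0.002,0,0],
  [0,0,0],
  [0,0,0],
], grip=[1,1,1,1,1], turn=[0,0,0,0,0])

```text
t: 26.8
eef_pos: [395.8, -219.7, 230.3]
tcp_rot: [-2.035, 1.57, 2.621]
ft_force: [0.9, 0.7, -1.5]
opening: 0.252
```

Run:
```python
from h import *
H=np.array([573.5,-248.5]);my=np.array([-.9986,.0523]);mx=np.array([.0523,.9986])
t=H+179*my+18*mx
plan([*t,231],-3)
im=cams.read_camera("scene").astype(int);cv2.imwrite("pics/s10.png",im)
b,g,r=im[...,0],im[...,1],im[...,2]
m=(r>140)&(r-b>80)&(g>80)&(r-g>25)
for th in (0,.05,.1): print(th,px("scene",np.r_[H+179*np.cos(th)*my,65+179*np.sin(th)]))
q=px("scene",np.r_[H+179*my,65]);v,u=np.nonzero(m);k=(abs(u-q[0])<16)&(abs(v-q[1])<16)
print(k.sum(),u[k].min(),u[k].max(),v[k].min(),v[k].max()) if k.any() else print("none")
```

```text
pos [ 395.8048 -219.7106  230.2543] jawdeg -3.21 j6 -0.60 open 0.252 F [ 0.8996  0.7033 -1.5196] t 26.8
turn total -0.0011527226406730367 rows>= 0.02415483996753744
shift after turn: [-0.0015 -0.0001  0.0029]
shift now: [-0.0015 -0.0001  0.0029] rows>= 0.032739659585695
0 [396.5801 177.2675]
0.05 [396.8702 175.1103]
0.1 [397.0392 172.8833]
1 397 397 174 174[ WARN:0@3.202] global loadsave.cpp:1063 imwrite_ Unsupported depth image for selected encoder is fallbacked to CV_8U.
```

Emit:
carry_out([
  [-0.001,0,-0.01],
  [0,0,-0.03],
  [0,0,-0.03],
  [0,0,-0.03],
  [-0.02,0,-0.02],
], grip=[1,1,1,1,1], turn=[0,0,0,0,0])

```text
t: 27.35
eef_pos: [398.7, -157.8, 240.6]
tcp_rot: [-2.059, 1.569, 2.598]
ft_force: [-0.6, 0.1, -1.2]
opening: 0.251
```

Emit:
carry_out([
  [-0.09,0,0],
  [-0.09,0.01,0],
  [-0.09,0.02,0],
  [-0.08,0.02,0],
  [0,0.02,0],
], grip=[1,1,1,1,1], turn=[0,0,0,0,0])

```text
t: 27.85
eef_pos: [435.3, -161.3, 421.7]
tcp_rot: [1.126, 1.561, -0.5]
ft_force: [-0.3, -0.3, -1.0]
opening: 0.248
```

Emit:
carry_out([
  [0,0,0],
  [0,0,0],
  [0,0,0],
  [0,0,0],
  [0,0,0],
], grip=[1,1,1,1,1], turn=[-0.043,-0.043,-0.043,-0.043,-0.043])

```text
t: 28.35
eef_pos: [434.0, -161.0, 415.7]
tcp_rot: [-2.627, 1.57, 2.711]
ft_force: [-0.4, 0.5, -1.7]
opening: 0.246
```

Emit:
carry_out([
  [0,0,0],
  [0,0,0],
  [0,0,0],
  [0,0,0],
  [0,0,0],
], grip=[1,1,1,1,1], turn=[-0.043,-0.043,-0.043,-0.043,-0.043])

```text
t: 28.85
eef_pos: [434.0, -161.0, 415.8]
tcp_rot: [3.025, 1.57, 2.755]
ft_force: [0.2, 0.3, -2.4]
opening: 0.251
```

Emit:
carry_out([
  [0,0,0],
  [0,0,0],
  [0,0,0],
  [0,0,0],
], grip=[1,1,1,1], turn=[-0.043,-0.043,0,0])

```text
t: 29.25
eef_pos: [434.1, -161.3, 415.9]
tcp_rot: [2.817, 1.57, 2.808]
ft_force: [0.1, -0.2, -1.7]
opening: 0.255
```

Run:
```python
from h import *
plan([386.7,266,405],90.04)
im=cams.read_camera("scene");cv2.imwrite("pics/s11.png",im)
im=im.astype(int);b,g,r=im[...,0],im[...,1],im[...,2]
H=np.array([573.5,-248.5]);my=np.array([-.9986,.0523])
q=px("scene",np.r_[H+179*my,65]).astype(int);print(q)
m=(r-b>70)&(r>120);v,u=np.nonzero(m);k=(abs(u-q[0])<16)&(abs(v-q[1])<16)
print(k.sum(),np.c_[u[k],v[k]].tolist())
```

```text
pos [ 434.1157 -161.2946  415.8761] jawdeg 89.47 j6 -2.06 open 0.255 F [ 0.0558 -0.2128 -1.6842] t 29.25
turn total -0.0031517708349610984 rows>= 0.06604409200151312
shift after turn: [ 0.0219  0.8547 -0.0942]
shift now: [ 0.0219  0.8537 -0.1027] rows>= 8.601098297871786
[396 177]
19 [[394, 173], [395, 173], [395, 174], [396, 174], [397, 174], [397, 175], [398, 175], [399, 175], [399, 176], [400, 177], [400, 178], [392, 179], [392, 180], [393, 180], [393, 181], [394, 181], [394, 182], [395, 182], [396, 182]]
```

Emit:
carry_out([
  [0,0.08,0],
  [0,0.085,0],
  [0,0.085,0],
  [0,0.085,0],
  [0,0.085,-0.005],
], grip=[1,1,1,1,1], turn=[-0.003,0,0,0,0])

```text
t: 29.8
eef_pos: [431.0, 49.9, 416.0]
tcp_rot: [-0.19, 1.571, -0.19]
ft_force: [0.7, 0.3, -1.4]
opening: 0.25
```

Emit:
carry_out([
  [0,0.085,-0.01],
  [0,0.085,-0.015],
  [0,0.085,-0.02],
  [0,0.085,-0.022],
  [0,0.085,-0.022],
], grip=[1,1,1,1,1], turn=[0,0,0,0,0])

```text
t: 30.3
eef_pos: [385.0, 262.3, 416.1]
tcp_rot: [-0.095, 1.571, -0.094]
ft_force: [0.7, -0.6, -1.4]
opening: 0.254
```

Emit:
carry_out([
  [0,0.01,0],
  [0,0,0],
  [0,0,0],
  [0,0,0],
], grip=[1,1,1,1], turn=[0,0,0,0])

```text
t: 30.7
eef_pos: [386.4, 264.5, 416.0]
tcp_rot: [-1.208, 1.57, -1.207]
ft_force: [0.1, 0.3, -1.2]
opening: 0.249
```

Run:
```python
from h import *
plan([386.7,266,290],90.04)
p,R,s=cur();g=p+[0,0,5]
for n in("scene","side"):
    im=cams.read_camera(n);cv2.imwrite(f"pics/{n}12.png",im);gr=cv2.cvtColor(im,6).astype(int)
    for z in(-70,-90,-110,-130,-150,-171):
        q=px(n,g+[0,0,z]);print(n,z,q.round(1),gr[int(round(q[1])),int(q[0])-9:int(q[0])+10])
```

```text
pos [386.3654 264.4684 416.0247] jawdeg 90.08 j6 -1.11 open 0.249 F [ 0.0679  0.2919 -1.2187] t 30.7
turn total 0.00024994065275999827 rows>= 0.00523740599497086
shift after turn: [0.252  0.0031 0.0006]
shift now: [0.252  0.0031 0.0006] rows>= 2.520689731056932
scene -70 [304.5 205.5] [ 25  28  43  96 140 191 197 130  91  83  87 143 231 240 247 247 243 243
 246]
scene -90 [304.6 212.1] [201 209 211 218 215 238 240 182 110  89  91 140 230 234 212 162 123  85
  51]
scene -110 [304.7 218.6] [ 24  24  25  26  26  43  99 112  98  88  86  83  47  27  25  24  26  25
  24]
scene -130 [304.8 224.9] [24 25 25 26 38 41 43 54 82 88 86 83 47 28 25 24 24 24 24]
scene -150 [304.9 231. ] [221 218 213 185 139  93  58  57  82  87  87  83  47  28  25  24  24  25
  25]
scene -171 [305.  237.3] [ 74 111 151 191 208 216 199 142 106  94 111 154 104  45  26  25  29  27
  56]
side -70 [380.3 187.7] [191 192 193 191 193 186 160 124 111 106 123 158 184 190 194 194 194 194
 193]
side -90 [379.6 194.5] [191 191 191 192 190 190 185 159 124 111 126 167 186 186 184 187 190 191
 194]
side -110 [378.9 201. ] [189 191 191 189 190 191 184 156 119 107 111 130 166 187 193 190 189 185
 189]
side -130 [378.2 207.4] [176 181 187 191 194 192 184 159 122 107 125 168 189 194 193 192 193 189
 187]
side -150 [377.6 213.6] [149 171 186 191 192 191 186 160 123 109 127 165 187 190 191 193 192 193
 193]
side -171 [377. 220.] [183 183 183 183 186 185 182 175 160 145 140 158 180 191 190 193 192 193
 193]
```

Emit:
carry_out([
  [0.08,0.003,0.001],
  [0.09,0,0],
  [0.08,0,0],
  [0,0,0],
  [0,0,0],
], grip=[1,1,1,1,1], turn=[0,0,0,0,0])

```text
t: 31.3
eef_pos: [387.1, 266.8, 292.1]
tcp_rot: [-0.237, 1.571, -0.235]
ft_force: [1.1, 1.1, -1.6]
opening: 0.254
```

```bash
python3 -c "
from h import *
plan([386.7,266,178],90.04)"
```

```text
pos [387.1446 266.7957 292.0652] jawdeg 90.16 j6 -1.11 open 0.254 F [ 1.1042  1.1116 -1.6433] t 31.3
turn total 0.0006492036215988151 rows>= 0.013603801151081108
shift after turn: [ 0.2281 -0.0016 -0.0009]
shift now: [ 0.2281 -0.0016 -0.0009] rows>= 2.2813760009445576
```

Emit:
carry_out([
  [0.03,-0.002,-0.001],
  [0.05,0,0],
  [0.06,0,0],
  [0,0,0],
  [0,0,0],
], grip=[1,1,1,1,1], turn=[0,0,0,0,0])

```text
t: 31.8
eef_pos: [387.0, 266.4, 223.0]
tcp_rot: [0.414, 1.569, 0.418]
ft_force: [0.4, -0.7, -1.3]
opening: 0.253
```

Emit:
carry_out([
  [0.04,0,0],
  [0.03,0,0],
  [0.014,0,0],
  [0,0,0],
  [0,0,0],
], grip=[1,1,1,1,1], turn=[0,0,0,0,0])

```text
t: 32.3
eef_pos: [386.6, 266.3, 180.2]
tcp_rot: [0.389, 1.569, 0.393]
ft_force: [0.1, 0.4, -1.3]
opening: 0.25
```

Emit:
carry_out([
  [0.004,0,0],
  [0.003,0,0],
  [0,0,0],
  [0,0,0],
  [0,0,0],
], grip=[1,1,1,1,1], turn=[0,0,0,0,0])

```text
t: 32.8
eef_pos: [386.4, 266.2, 176.3]
tcp_rot: [0.404, 1.569, 0.408]
ft_force: [-0.2, -0.3, 5.3]
opening: 0.251
```

Emit:
carry_out([
  [0.002,0,0],
  [0,0,0],
  [0,0,0],
], grip=[1,1,1], turn=[0,0,0])

```text
t: 33.1
eef_pos: [386.6, 266.3, 176.2]
tcp_rot: [0.379, 1.568, 0.382]
ft_force: [-3.0, -1.1, 19.5]
opening: 0.252
```

Contact at the same height as at the grasp. Release gently and retreat upwards.

Emit:
carry_out([
  [-0.004,0,0],
  [0,0,0],
  [0,0,0],
  [0,0,0],
  [0,0,0],
], grip=[1,0.4,0.2,0,-0.3], turn=[0,0,0,0,0])

```text
t: 33.6
eef_pos: [386.0, 266.0, 176.3]
tcp_rot: [-2.427, 1.57, -2.424]
ft_force: [0.1, -0.3, 0.3]
opening: 0.495
```

Emit:
carry_out([
  [0,0,0],
  [0,0,0],
  [-0.03,0,0],
  [-0.08,0,0],
  [-0.09,0,0],
], grip=[-0.5,-0.5,-0.5,-0.5,-0.5], turn=[0,0,0,0,0])

```text
t: 34.1
eef_pos: [385.5, 265.7, 277.0]
tcp_rot: [-2.655, 1.568, -2.651]
ft_force: [0.4, 0.4, -0.0]
opening: 0.749
```

Emit:
carry_out([
  [-0.09,0,0],
  [-0.09,0,0],
  [-0.05,0,0],
  [0,-0.05,0.05],
  [0,0,0],
], grip=[-0.5,-0.5,-0.5,-0.5,-0.5], turn=[0,0,0,0,0])

```text
t: 34.6
eef_pos: [412.6, 239.7, 392.0]
tcp_rot: [-0.086, 1.569, -0.084]
ft_force: [0.0, -0.3, -0.8]
opening: 0.749
```

Run:
```python
from h import *
plan([386.7,266,405],90)
im=cams.read_camera("scene");cv2.imwrite("pics/s13.png",im);d=cams.read_camera("side");cv2.imwrite("pics/d13.png",d)
i0=cv2.imread("pics/scene0.png").astype(int);d0=cv2.imread("pics/side0.png").astype(int);s2=cv2.imread("pics/s2_full.png").astype(int)
f=lambda a,b,x0,y0,x1,y1:abs(a.astype(int)-b)[y0:y1,x0:x1].mean().round(2)
print("pole/holder diff vs start",f(im,i0,275,240,330,320),"side",f(d,d0,335,225,385,300))
print("tin/coaster vs after placing",f(im,s2,240,205,285,250))
# brown handle centroid start vs now (scene)
for a in(i0,im.astype(int)):
    b,g,r=a[...,0],a[...,1],a[...,2];m=(r>90)&(r-b>50)&(r-g>35);v,u=np.nonzero(m);k=(u>296)&(u<314)&(v>240)&(v<278);print(k.sum(),u[k].mean(),v[k].mean())
# cartons: centroid of coloured bands now (scene) expected z<=26
a=im.astype(int);b,g,r=a[...,0],a[...,1],a[...,2]
H=np.array([573.5,-248.5]);my=np.array([-.9986,.0523]);q=px("scene",np.r_[H+179*my,65]).astype(int)
m=(r-b>70)&(r>120);v,u=np.nonzero(m);k=(abs(u-q[0])<16)&(abs(v-q[1])<16);print("ring",u[k].min(),u[k].max(),v[k].min(),v[k].max(),q)
```

```text
pos [412.5736 239.7426 391.9973] jawdeg 90.14 j6 -1.18 open 0.749 F [ 0.0036 -0.2569 -0.7552] t 34.6
turn total 0.0007946685401658253 rows>= 0.016651960096606352
shift after turn: [-0.0261  0.0525 -0.0517]
shift now: [-0.0261  0.0526 -0.0516] rows>= 0.7817850223731072
pole/holder diff vs start 1.2 side 7.83
tin/coaster vs after placing 4.14
131 305.32824427480915 255.0763358778626
142 305.3380281690141 255.59154929577466
ring 392 400 173 182 [396 177]
```

Run:
```python
from h import *
a=cv2.imread("pics/s2_full.png");b=cv2.imread("pics/s13.png")
t=a[207:242,248:273]
r=cv2.matchTemplate(b[185:270,215:320],t,cv2.TM_CCOEFF_NORMED);print("tin",cv2.minMaxLoc(r)[1::2],"expect",(33,22))
# tin top in s2 and now by bright threshold
for im in(a,b):
    g=cv2.cvtColor(im,6)[205:228,245:278];print(g[3:15,10:14].tolist()[:3],g.mean());hs=cv2.cvtColor(im,40)[205:255,238:290]
    m=(hs[...,1]>90)&(hs[...,2]>120)&(hs[...,0]<25);v,u=np.nonzero(m);print("coaster px",m.sum(),u.mean()+238,v.mean()+205)
c=cv2.imread("pics/s11.png")
for n,im in(("s11",c),("now",b)):
  for nm,z in(("c2",(505-0,0)),):
    pass
t=c[150:195,365:395];r=cv2.matchTemplate(b[140:205,355:405],t,cv2.TM_CCOEFF_NORMED);print("cover/cartons",cv2.minMaxLoc(r)[1::2])
```

```text
tin (0.9997183680534363, (33, 22)) expect (33, 22)
[[47, 47, 49, 47], [49, 54, 72, 73], [69, 99, 133, 137]] 110.19499341238472
coaster px 217 260.3963133640553 237.77880184331798
[[43, 44, 44, 44], [45, 50, 68, 67], [64, 93, 125, 129]] 105.85243741765481
coaster px 217 260.57142857142856 237.8294930875576
cover/cartons (0.9997205138206482, (10, 10))
```

Everything is in place: the tin hasn't moved, the cover is shut, and the pole is back in its holder. I'm handing in.

```bash
python3 -c "
from cell import env
print(env.job_done())"
```

```text
the job is handed in; nothing more can be done
None
```

The job is done and handed in at about 35 s of the 210 s allowed; no verdict was reported. Two cartons were present, tan and mauve.

**What I did**
- **Tin:** I stood it upright on the cork coaster.
- **Cartons:** I pushed both flat onto the mat under the cover.
- **Cover:** I hooked the ring with the wooden-handled pole (the yellow one was the decoy) and swung the cover down slowly until it met its stop. The tool force there rose to about 23 N.
- **Pole:** I put it back in its holder and let go, with the hand raised clear.

**Last checks, from camera images**
- **Tin:** it matches its placed position to the pixel.
- **Cover ring:** it sits where a shut cover would put it, within about 1 pixel; an opening of 0.05 rad would shift it about 2 pixels.
- **Cartons:** a picture taken during the swing shows both lying flat. The final check compared only part of that area, which had not changed since the cover was shut.
- **Pole:** its handle is within 1 pixel of where it started, and it touched the holder floor at the same height as when I gripped it.

**Limits of the checks**
- The pole area in the side camera differed from the start more than in the scene camera (7.8 against 1.2 grey levels). I put this down to the arm being in view and did not check further.
- My 16 picture views were used up, so every check after the middle of the swing was by image code only.
- I did not check the wrapped bar separately, but nothing was moved near it on purpose.

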